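# Clip test-cut strips to the groove microscope's stage and crank it to the index

### The job

Load every test-cut strip on the bench into the bay of its own colour on the microscope stage: lift that bay's spring clip by its knob until it stays up, slide the strip beneath it, head first and fully home against the end stop, and lower the clip onto it. When all are clipped, crank the handwheel clockwise until the black pointer on the carriage lines up with the red line of the index tab. Leave all clips down, those of empty bays too, and leave the other things on the bench alone.

Things in the scene. Friction and masses are not known exactly. Their poses are not given: they have to be found in the camera images.
- strip_red: loose aluminium strip 100 x 30 x 6 mm (x, y, z), 60 g, black lacquer on top; upright red finger block 24 x 14 mm (x, y) on it, from 6 to 28 mm above the underside, centred 38 mm from the origin towards -x. Origin: centre of the underside. Its +x end is the head, which goes in first. May be absent
- bay_red (a point): left (+y) bay (red knob, red patch in front): where the origin of a strip fully home lies, on the bed 24 mm above the bench. x runs from the open front (bed's edge at -55 mm) to the end stop's face at +50 mm. Guide rails 4 mm high, 33 mm apart, from x = 11 to 51 mm; flared mouth, 40 mm wide at x = -5 mm. z up, y as the carriage's
- knob_red (a point): centre of the clip's red lift knob: cylinder of radius 8 mm, 14 mm long, lying along the carriage's y; pinch its flat ends from above. Clip hinge: axis along y at x = 65, z = 14 mm from point bay, between lugs 22 mm high. Clip at 0: knob 45 mm before and 14 mm above the hinge, at x = 20, z = 28 mm from point bay
- clip_red (a joint): red spring clip: 0 down on bare bed, about 0.09 down on a strip, 0.8 fully up (rad). Over-centre spring, 0.1 N m, pulls it down below 0.4 and up above 0.4: it stays up or down by itself. Fully up, its tip is 47 mm above the bed, overhanging to x = 20 mm from point bay, so strips must slide in from the front. Lowered, it blocks the bay
- strip_yellow: loose aluminium strip 100 x 30 x 6 mm (x, y, z), 60 g, black lacquer on top; upright yellow finger block 24 x 14 mm (x, y) on it, from 6 to 28 mm above the underside, centred 38 mm from the origin towards -x. Origin: centre of the underside. Its +x end is the head, which goes in first. May be absent
- bay_yellow (a point): middle bay (yellow knob, yellow patch in front): where the origin of a strip fully home lies, on the bed 24 mm above the bench. x runs from the open front (bed's edge at -55 mm) to the end stop's face at +50 mm. Guide rails 4 mm high, 33 mm apart, from x = 11 to 51 mm; flared mouth, 40 mm wide at x = -5 mm. z up, y as the carriage's
- knob_yellow (a point): centre of the clip's yellow lift knob: cylinder of radius 8 mm, 14 mm long, lying along the carriage's y; pinch its flat ends from above. Clip hinge: axis along y at x = 65, z = 14 mm from point bay, between lugs 22 mm high. Clip at 0: knob 45 mm before and 14 mm above the hinge, at x = 20, z = 28 mm from point bay
- clip_yellow (a joint): yellow spring clip: 0 down on bare bed, about 0.09 down on a strip, 0.8 fully up (rad). Over-centre spring, 0.1 N m, pulls it down below 0.4 and up above 0.4: it stays up or down by itself. Fully up, its tip is 47 mm above the bed, overhanging to x = 20 mm from point bay, so strips must slide in from the front. Lowered, it blocks the bay
- strip_blue: loose aluminium strip 100 x 30 x 6 mm (x, y, z), 60 g, black lacquer on top; upright blue finger block 24 x 14 mm (x, y) on it, from 6 to 28 mm above the underside, centred 38 mm from the origin towards -x. Origin: centre of the underside. Its +x end is the head, which goes in first. May be absent
- bay_blue (a point): right (-y) bay (blue knob, blue patch in front): where the origin of a strip fully home lies, on the bed 24 mm above the bench. x runs from the open front (bed's edge at -55 mm) to the end stop's face at +50 mm. Guide rails 4 mm high, 33 mm apart, from x = 11 to 51 mm; flared mouth, 40 mm wide at x = -5 mm. z up, y as the carriage's
- knob_blue (a point): centre of the clip's blue lift knob: cylinder of radius 8 mm, 14 mm long, lying along the carriage's y; pinch its flat ends from above. Clip hinge: axis along y at x = 65, z = 14 mm from point bay, between lugs 22 mm high. Clip at 0: knob 45 mm before and 14 mm above the hinge, at x = 20, z = 28 mm from point bay
- clip_blue (a joint): blue spring clip: 0 down on bare bed, about 0.09 down on a strip, 0.8 fully up (rad). Over-centre spring, 0.1 N m, pulls it down below 0.4 and up above 0.4: it stays up or down by itself. Fully up, its tip is 47 mm above the bed, overhanging to x = 20 mm from point bay, so strips must slide in from the front. Lowered, it blocks the bay
- pointer (a point): black pointer line, 4 mm wide, on the front top edge of the aluminium carriage, between middle and right bay, 55 mm before and 40 mm right (-y) of point bay_yellow, 24 mm above the bench. Moves with the carriage, which travels along its +y (the robot's left)
- index: white index tab 16 x 16 x 8 mm with a red line 4 mm wide along its x through the middle, on the base plate just in front of the carriage; origin: centre of its underside. Axes as the carriage's. Fixed in a run, its place along y differs from start to start
- wheel_top (a point): centre of the top face of the handwheel: plain aluminium drum of radius 28 mm, 26 mm high, upright axis, top 58 mm above the bench, black face with a white radial mark; below it a post of radius 12 mm stands on a plate 10 mm thick. Grip it across the drum from above
- wheel (a joint): angle of the handwheel, 0 at the start, growing clockwise as seen from above, range 0 to 6 rad. Each radian clockwise moves the carriage 25 mm to the left (+y, toward the microscope); about 0.2 N m to turn; it stays where it is left
- stage: fixed stage, origin on the bench; dark base plate 180 x 395 x 10 mm; carriage 135 x 236 mm; in x, y (mm): point bay_yellow at (-5, 0) when the wheel is at 0, other bays 75 to either side; handwheel axis at (-130, 165); microscope at (5, 200), objective radius 11 from 100 mm up, barrel radius 19 above 135, eyepiece to 350; brass column radius 19, 270 high at (125, 250)
- weight: bystander: brass cylinder, radius 18, 30 mm high; origin at its underside
- loupe: bystander: black loupe, radius 22, 40 mm high; origin at its underside
- cup: bystander: small aluminium cup, radius 28, 50 mm high; origin at its underside
- driver: bystander: yellow-handled screwdriver 150 mm long, lying along its x
- brush: bystander: brush 160 mm long, lying along its x
- spacer: bystander: aluminium disc, radius 26, 22 mm high; origin at its underside
- jar: bystander: amber jar, radius 22, 50 mm high; origin at its underside
Things that resemble listed ones, but are neither listed nor needed, are in the scene too. Leave any purple look-alike of the strip_blue alone. Leave any orange look-alike of the strip_yellow alone.

How it is judged:
By the outcome, as a careful person would: the job done as asked, in the order asked, and still so for the second after the job is handed in, with the robot touching nothing.
Of strip_red, strip_yellow, strip_blue only 2 to 3 are there at a start; the rules pass over those that are not, and their reading is None.
At some moment in a run one of strip_red, strip_yellow, strip_blue may be knocked a few centimetres aside while the robot is not near it.
Once in a run the grip may slacken for a moment while it holds something.
It also fails if it takes over 210 s, if anything falls off the work surface, if the arm or the gripper's body presses on something with over 40 N, if the wrist force passes 120 N, or if a joint passes its speed limit or range.

### The arm

A 7-joint arm with a two-finger parallel gripper is mounted at the origin on the work surface. World frame = base frame: x ahead of the robot, y to its left, z up, the work surface at z = 0. Lengths are in m, angles in rad, forces in N, time in s.
With the tool pointing down it reaches from about 0.4 to 0.9 m from the base axis. Payload 5.5 kg.
Tool frame: the origin (TCP) lies between the finger pads; the fingertips stand 22 mm ahead of it and the grasp point (between the pads) lies 3 mm ahead of it (env.tips_ahead is the distance from the TCP to the fingertips, in m); z points along the fingers, y is the direction in which the jaws open and shut (so a half turn about z gives the same grasp; the last joint's range is limited). The gripper opens to 92 mm and grips with 3 to 60 N. Pads are 19 mm wide; open, the fingers measure 130 mm over their backs; the gripper's body (75 mm by 190 mm) begins 47 mm behind the grasp point.
Start: joints at [-0.99, 0.501, -0.427, 1.55, 0.221, 1.138, -0.21], TCP at [0.203, 0.617, 0.249] pointing down, gripper open.
Joint ranges: [-2.88, 2.88], [-0.31, 2.03], [-1.54, 1.56], [0.2, 2.42], [-1.41, 4.55], [0.19, 2.02], [-2.57, 2.57]. Speed limits (rad/s): [2.57, 2.57, 3.14, 3.14, 3.14, 3.14, 3.14].

### API

Orientations are given as a rotation vector (axis times angle).
In Python, from bench import env, viewer gives the robot as it stands.
- The arm moves only by the tool send_rows, never from a script. Its argument "series" is a list of rows, each a list of 5 numbers: the shift along the tool's x, y, z normalised to -1 to 1, where 1 is 0.15 m, then the turn about the tool's z normalised to -1 to 1, where 1 is pi/2 rad, then the closure, from 0 (fully open) to 1 (shut). A call has 1 to 10 rows; each row is the pose to reach, as a shift and turn from the pose measured when the call began, along the tool's axes at that moment; what a row does not reach only later rows make up. A row lasts 1/8 s, in which the tool goes at most 62.5 mm and 10.7 degrees, less where a joint would pass 70% of its speed; a pose out of reach is approached as far as the arm can. A call with a number of a shift or a turn outside -1 to 1 is refused whole. A call with a gripper value outside its range is refused whole. The fingers move at their own pace and stop on an object; the grip force is fixed at half the most. Time passes only in rows, so rows that repeat a pose let the fingers close. It gives the time, the measured TCP pose, the force and the opening at its end, in the units of the state.
- env.sense(): the state, without advancing time (a new reading comes with each control period).
- viewer.grab_frame(name): name is "side" or "top"; returns a dict with "frame" (420x560x3 uint8, red, green, blue), "mtx" (3x3 intrinsics, pixels), "k1" (the pictures are not rectified: a ray, as slopes to the right and down, at radius r is drawn at 1 + k1 r^2 times it, then the intrinsics apply), "camera_from_world" (4x4, takes a point from world to camera coordinates). Camera axes: x right, y down, z forward; pixel columns grow to the right and rows downward; lengths in m; the calibration is good to about 2 mm. A picture is of the moment at which its call begins. There is no depth.
- env.finish_job(): hands the job in, once; it reports no verdict.
The state is a dict: "clock": time; "joint_pos": joint angles; "joint_vel": joint speeds; "tau": joint torques, N m; "tcp_pos": TCP position; "tcp_rot": TCP orientation; "ft_force": force on the tool from outside, world axes, zero at the start; "wrist_torque": the same for the moment, N m; "finger_gap": opening from 0.0 (shut) to 1.0 (fully open).
Only numpy, scipy, OpenCV 4.12 (cv2) and the standard library are available. Lean on these libraries where they do the work, as an engineer would, in place of code of your own. Each camera call takes 0.05 s, during which the arm holds its last target.

## Working session

There is one attempt and no reset: what is moved stays moved. The work goes in short steps, Python scripts to look and compute and a tool call to move; the robot and the scene stay as the last step left them, time stands still between calls to the robot, and variables do not carry over. Pictures are saved under pics/ and viewed, and the job is handed in when it is done.

Besides the shell and the picture viewer there is one more tool, called after "Call:" in YAML: its name, and indented under it one key for each argument. send_rows: Moves the arm, as the interface text tells. Its arguments: {"type":"object","properties":{"series":{"type":"array"}},"required":["series"]}

```bash
mkdir -p pics; ls; cat > h.py <<'E'
import numpy as np, cv2
from bench import env, viewer
def snap(name,fn=None):
    f=viewer.grab_frame(name)
    if fn: cv2.imwrite('pics/'+fn,cv2.cvtColor(f['frame'],cv2.COLOR_RGB2BGR))
    return f
def ray(f,u,v):
    M=f['mtx'];k=f['k1'];d=np.array([(u-M[0,2])/M[0,0],(v-M[1,2])/M[1,1]])
    s=d.copy()
    for _ in range(30): s=d/(1+k*(s@s))
    T=np.array(f['camera_from_world']);R=T[:3,:3];t=T[:3,3]
    return -R.T@t, R.T@np.array([s[0],s[1],1.])
def onz(f,u,v,z):
    o,d=ray(f,u,v);return o+d*(z-o[2])/d[2]
def proj(f,p):
    T=np.array(f['camera_from_world']);c=T[:3,:3]@np.array(p)+T[:3,3]
    s=c[:2]/c[2];s=s*(1+f['k1']*(s@s));M=f['mtx'];return np.array([M[0,0]*s[0]+M[0,2],M[1,1]*s[1]+M[1,2]])
E
python3 - <<'E'
from h import *
print(env.sense())
for n in ('side','top'):
    f=snap(n,n+'0.png'); print(n,f['mtx'],f['k1'],ray(f,280,210))
E
```

```text
pics
{'clock': 0.0, 'joint_pos': array([-0.98978215,  0.50183502, -0.42677824,  1.55143677,  0.22082027,
        1.13831312, -0.21028866]), 'joint_vel': array([-9.00871342e-04, -3.41162398e-04, -1.10456233e-05,  8.27861491e-04,
       -1.06036447e-03, -6.63386039e-04, -6.76373983e-05]), 'tau': array([-5.01157047e-04, -5.66586649e+01, -5.81595048e+00, -2.79112780e+01,
       -6.84855483e-02,  3.07018880e-02,  1.75383875e-04]), 'tcp_pos': array([0.20297262, 0.61680735, 0.24769073]), 'tcp_rot': array([-4.96974363e-01, -3.10168632e+00,  2.98767746e-03]), 'ft_force': array([ 0.40230574,  0.27946004, -0.43064466]), 'wrist_torque': array([ 0.05192966,  0.01228318, -0.03799203]), 'finger_gap': 0.9982135758726877}
side [[450.02847331   0.         274.43564228]
 [  0.         450.02847331 214.24601489]
 [  0.           0.           1.        ]] -0.05734343784610362 (array([ 0.29594553, -0.68631289,  0.96299144]), array([ 0.22828528,  0.60179785, -0.76548487]))
top [[439.79717879   0.         284.23555394]
 [  0.         439.79717879 216.34529692]
 [  0.           0.           1.        ]] -0.10347343328459904 (array([ 0.4582701 , -0.01768011,  1.07478891]), array([ 0.10397626,  0.02948271, -0.99429404]))
```

View pics/side0.png

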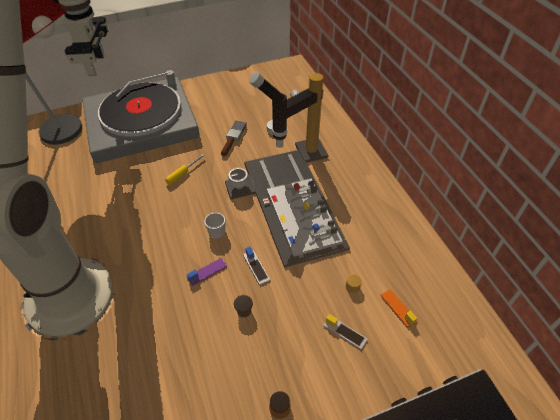

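View pics/top0.png

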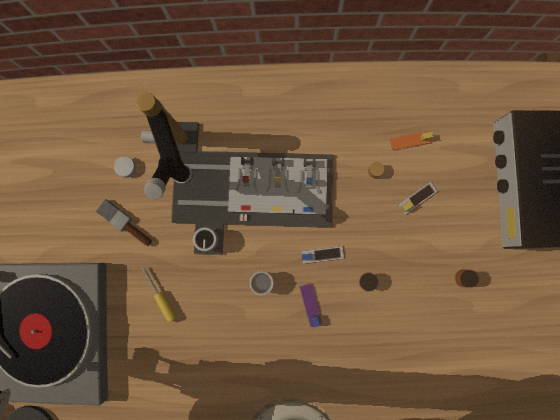

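```bash
python3 - <<'E'
import cv2
s=cv2.imread('pics/side0.png');t=cv2.imread('pics/top0.png')
cv2.imwrite('pics/t_stage.png',cv2.resize(t[140:260,165:345],None,fx=4.4,fy=4.4,interpolation=cv2.INTER_CUBIC))
a=cv2.resize(t[170:220,390:445],(400,364),interpolation=cv2.INTER_CUBIC)
b=cv2.resize(t[235:272,295:350],(400,269),interpolation=cv2.INTER_CUBIC)
c=cv2.resize(s[305:355,315:375],(400,333),interpolation=cv2.INTER_CUBIC)
d=cv2.resize(s[240:295,235:280],(245,300),interpolation=cv2.INTER_CUBIC)
import numpy as np
im=np.zeros((600,800,3),np.uint8);im[:269,:400]=b;im[:300,400:645]=d
im2=np.zeros((400,800,3),np.uint8);im2[:364,:400]=a;im2[:333,400:]=c
cv2.imwrite('pics/c_blue.png',im);cv2.imwrite('pics/c_yel.png',im2)
cv2.imwrite('pics/s_stage.png',cv2.resize(s[145:270,220:350],None,fx=4.5,fy=4.5,interpolation=cv2.INTER_CUBIC))
E
```

```text
(no output)
```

View pics/t_stage.png

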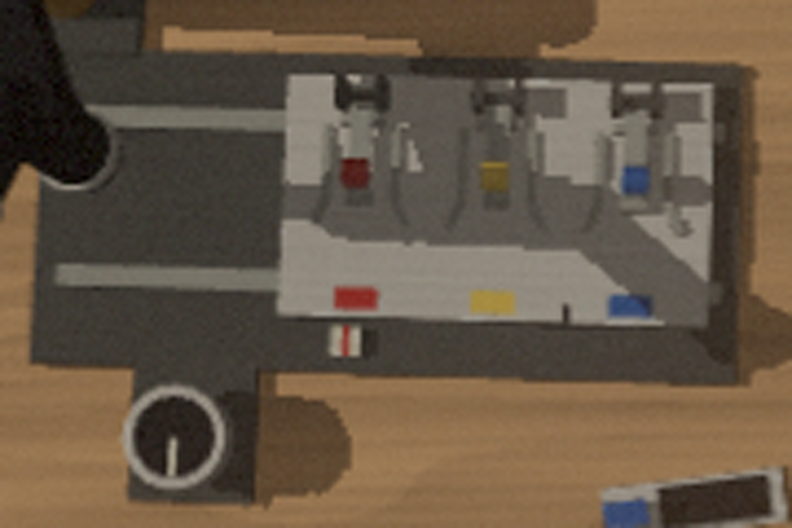

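View pics/c_blue.png

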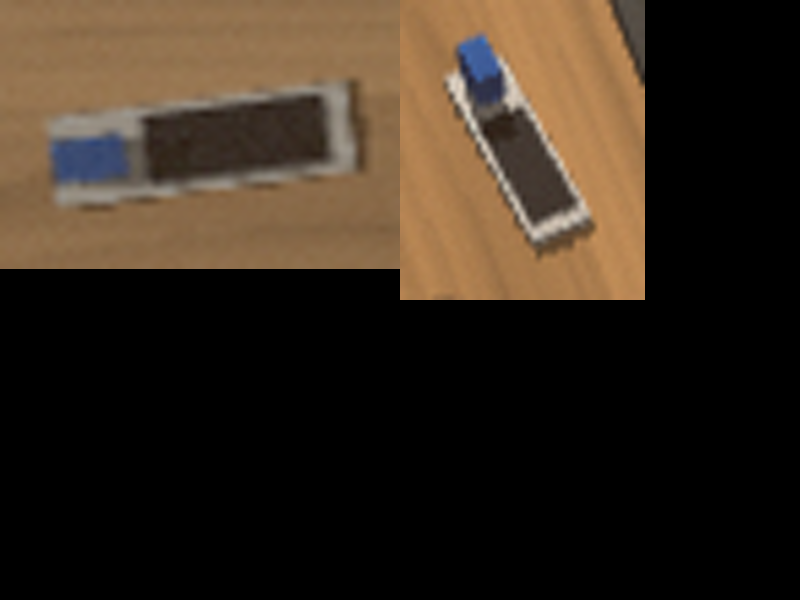

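View pics/c_yel.png

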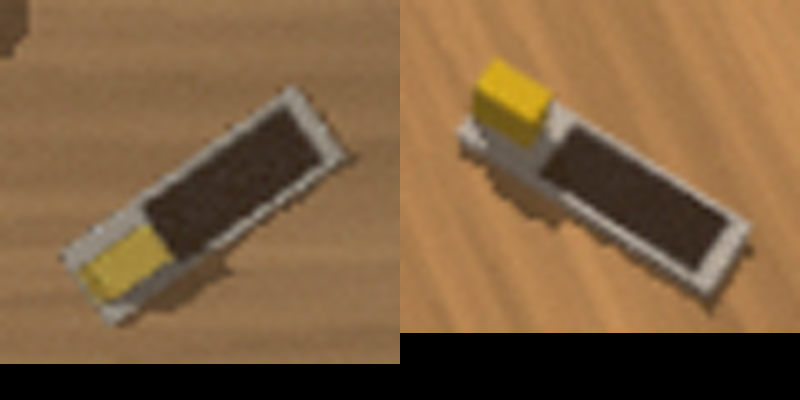

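View pics/s_stage.png

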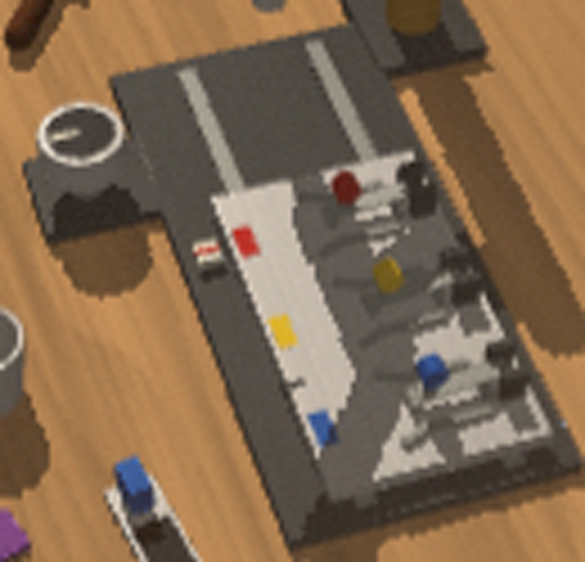

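```bash
cat >> h.py <<'E'
R={'red':[((0,120,50),(8,255,255)),((172,120,50),(180,255,255))],'yel':[((20,110,70),(32,255,255))],'blu':[((104,110,40),(122,255,255))]}
def blobs(f,col,minA=12):
    hsv=cv2.cvtColor(f['frame'],cv2.COLOR_RGB2HSV);m=0
    for a,b in R[col]: m=m|cv2.inRange(hsv,a,b)
    n,l,st,ce=cv2.connectedComponentsWithStats(m)
    return [(tuple(np.round(ce[i],2)),int(st[i,4]),tuple(int(x) for x in st[i,:4])) for i in range(1,n) if st[i,4]>=minA]
E
python3 - <<'E'
from h import *
for n in('top','side'):
    f=snap(n)
    for c in R:
        print(n,c)
        for b in blobs(f,c): print('  ',b, np.round(onz(f,*b[0],.024),4))
E
```

```text
top red
   ((np.float64(65.76), np.float64(5.03)), 719, (25, 0, 89, 14)) [1.1392 0.5787 0.024 ]
   ((np.float64(148.14), np.float64(1.71)), 242, (116, 0, 77, 7)) [1.1284 0.3482 0.024 ]
   ((np.float64(297.6), np.float64(6.23)), 642, (255, 0, 84, 14)) [ 1.094  -0.0436  0.024 ]
   ((np.float64(383.87), np.float64(5.02)), 649, (343, 0, 85, 12)) [ 1.0925 -0.266   0.024 ]
   ((np.float64(470.16), np.float64(5.03)), 617, (429, 0, 85, 12)) [ 1.0932 -0.4943  0.024 ]
   ((np.float64(537.15), np.float64(6.94)), 359, (512, 1, 48, 13)) [ 1.093  -0.6805  0.024 ]
   ((np.float64(11.95), np.float64(9.95)), 258, (0, 2, 29, 17)) [1.1422 0.7397 0.024 ]
   ((np.float64(208.22), np.float64(9.86)), 754, (166, 2, 85, 16)) [1.0942 0.1877 0.024 ]
   ((np.float64(123.95), np.float64(15.27)), 687, (81, 7, 85, 17)) [1.0939 0.4124 0.024 ]
   ((np.float64(43.43), np.float64(22.33)), 587, (3, 14, 80, 17)) [1.0938 0.6398 0.024 ]
   ((np.float64(337.56), np.float64(20.21)), 536, (299, 15, 80, 12)) [ 1.0517 -0.1444  0.024 ]
   ((np.float64(420.56), np.float64(19.05)), 587, (381, 14, 80, 12)) [ 1.0523 -0.3586  0.024 
[... 12764 characters left out ...]
2, 7, 8)) [0.6473 0.0405 0.024 ]
   ((np.float64(282.5), np.float64(218.09)), 32, (280, 215, 6, 7)) [0.5721 0.023  0.024 ]
   ((np.float64(410.41), np.float64(316.99)), 102, (405, 310, 12, 15)) [ 0.7407 -0.3528  0.024 ]
   ((np.float64(331.12), np.float64(320.1)), 104, (326, 314, 12, 13)) [ 0.5682 -0.2946  0.024 ]
side blu
   ((np.float64(315.23), np.float64(226.18)), 22, (313, 224, 6, 6)) [ 0.6431 -0.0336  0.024 ]
   ((np.float64(290.86), np.float64(239.32)), 22, (289, 237, 5, 7)) [ 0.5669 -0.0507  0.024 ]
   ((np.float64(249.19), np.float64(250.47)), 36, (246, 247, 7, 8)) [ 0.4551 -0.0457  0.024 ]
   ((np.float64(191.88), np.float64(273.83)), 42, (188, 270, 9, 8)) [ 0.3016 -0.062   0.024 ]
```

```bash
cat >> h.py <<'E'
def tri(f1,p1,f2,p2):
    o1,d1=ray(f1,*p1);o2,d2=ray(f2,*p2);d1/=np.linalg.norm(d1);d2/=np.linalg.norm(d2)
    A=np.stack([d1,-d2],1);s=np.linalg.lstsq(A,o2-o1,rcond=None)[0]
    a=o1+d1*s[0];b=o2+d2*s[1];return (a+b)/2,np.linalg.norm(a-b)
E
python3 - <<'E'
from h import *
t=snap('top');s=snap('side')
for n,a,b in [('kr',(245.26,178.58),(296.5,186.28)),('ky',(276.81,179.5),(305.75,205.88)),('kb',(308.83,180),(315.23,226.18)),
 ('pr',(245.26,207.38),(274.04,198.12)),('py',(276.41,208.04),(282.5,218.09)),('pb',(307.05,209.1),(290.86,239.32)),('sb',(306.72,256.22),(249.19,250.47)),('sy',(406.8,205.76),(331.12,320.1)),('eyep',(155,188),(262,82))]:
    p,e=tri(t,a,s,b);print(n,np.round(p,4),round(e,4), np.round(onz(t,*a,.052)[:2],4),np.round(onz(s,*b,.052)[:2],4))
def U(x,y): return (165+(x+.5)/4.4-.5,140+(y+.5)/4.4-.5)
for q in [(280,315),(707,327),(713,82),(288,73)]: print('car',np.round(onz(t,*U(*q),.024),4))
for q in [(30,360),(738,383)]: print('base',np.round(onz(t,*U(*q),.01),4))
print('wheel',onz(t,*U(174,437),.058)); print('ptr',onz(t,*U(566,312),.024),'idx',onz(t,*U(346,341),.018))
E
```

```text
kr [0.6412 0.0931 0.0525] 0.0013 [0.642 0.093] [0.6408 0.0937]
ky [0.6372 0.0186 0.0521] 0.0009 [0.6376 0.0185] [0.6368 0.0188]
kb [ 0.6324 -0.0563  0.0564] 0.0025 [ 0.6344 -0.0568] [ 0.6328 -0.0531]
pr [0.576  0.0971 0.0253] 0.0011 [0.5735 0.094 ] [0.5675 0.0749]
py [0.5724 0.0221 0.025 ] 0.0012 [0.5701 0.0209] [0.5639 0.0018]
pb [ 0.5677 -0.0513  0.0246] 0.0018 [ 0.5657 -0.0506] [ 0.5589 -0.0696]
sb [ 0.4553 -0.0474  0.0263] 0.0013 [ 0.456  -0.0468] [ 0.4503 -0.0648]
sy [ 0.5702 -0.293   0.0198] 0.0017 [ 0.5676 -0.2849] [ 0.5601 -0.3063]
eyep [0.588  0.2233 0.3182] 0.0117 [0.6259 0.31  ] [0.7168 0.5976]
car [0.5685 0.1384 0.024 ]
car [ 0.5559 -0.0949  0.024 ]
car [ 0.6916 -0.1028  0.024 ]
car [0.7036 0.1326 0.024 ]
base [0.5484 0.2817 0.01  ]
base [ 0.5258 -0.112   0.01  ]
wheel [0.50152878 0.19073198 0.058     ]
ptr [ 0.56606433 -0.01831359  0.024     ] idx [0.55381137 0.10300426 0.018     ]
```

```bash
cat >> h.py <<'E'
from scipy.spatial.transform import Rotation as Ro
TH=np.radians(-3.2)
def jaw():
    s=env.sense();y=Ro.from_rotvec(s['tcp_rot']).as_matrix()[:,1];return np.degrees(np.arctan2(y[1],y[0]))
def plan(xyz,jawdeg=None,flip=0):
    s=env.sense();Rm=Ro.from_rotvec(s['tcp_rot']).as_matrix()
    d=Rm.T@(np.array(xyz)-s['tcp_pos'])
    t=0
    if jawdeg is not None:
        t=-((jawdeg-jaw()+90)%180-90)+180*flip
    print('at',np.round(s['tcp_pos'],4),'jaw %.1f'%jaw(),'j7 %.2f'%s['joint_pos'][6],'F',np.round(s['ft_force'],1),'gap %.3f'%s['finger_gap'],'t %.2f'%s['clock'],'tilt',np.round(Rm[:2,2],3))
    print('shift',np.round(d/.15,3),'turn %.3f'%(t/90))
def stg(x,y,z,o=(0.6223,0.0190)):
    c,s=np.cos(TH),np.sin(TH);return np.array([o[0]+c*x-s*y,o[1]+s*x+c*y,z])
E
python3 - <<'E'
from h import *
t=snap('top')
for off,sc,pts in [((295,235),400/55,[(54,166),(351,125)]),((390,170),400/55,[(91.5,290),(320,121.5)])]:
    P=[onz(t,off[0]+(x+.5)/sc-.5,off[1]+(y+.5)/sc-.5,.006) for x,y in pts];d=P[1]-P[0]
    print(np.round(P,4).tolist(),'len',np.linalg.norm(d),'yaw',np.degrees(np.arctan2(d[1],d[0])), 'blk',P[0]+d*.12)
print(jaw(),stg(15,-75,.052),stg(15,0,.052))
plan((.42,0,.25),90-3.2)
E
```

```text
[[0.4534, -0.0366, 0.006], [0.4645, -0.1358, 0.006]] len 0.09986149634568428 yaw -83.61237899680755 blk [ 0.45469909 -0.04849828  0.006     ]
[[0.5637, -0.285, 0.006], [0.6192, -0.3663, 0.006]] len 0.0984335866729438 yaw -55.69406194895743 blk [ 0.57039318 -0.29472141  0.006     ]
71.7974935290084 [ 1.14122986e+01 -7.57013799e+01  5.20000000e-02] [15.59891146 -0.81832257  0.052     ]
at [0.203  0.6173 0.2485] jaw 71.8 j7 -0.21 F [ 0.5 -0.9 -0.1] gap 0.998 t 0.35 tilt [-0. -0.]
shift [-2.66  -3.458 -0.009] turn -0.167
```

Call:
send_rows:
  series:
    - [-0.25,-0.33,0,0,0.4]
    - [-0.5,-0.66,0,0,0.4]
    - [-0.75,-1,0,0,0.4]

```text
clock: 0.72
tcp_pos: [0.2634, 0.4386, 0.2484]
tcp_rot: [0.497, 3.102, -0.001]
ft_force: [1.3, -0.0, -0.5]
finger_gap: 0.721
```

Call:
send_rows:
  series:
    - [-0.25,-0.33,0,0,0.4]
    - [-0.5,-0.66,0,0,0.4]
    - [-0.75,-1,0,0,0.4]

```text
clock: 1.1
tcp_pos: [0.3234, 0.2609, 0.2489]
tcp_rot: [0.497, 3.101, 0.001]
ft_force: [1.3, 0.1, -0.3]
finger_gap: 0.601
```

Call:
send_rows:
  series:
    - [-0.25,-0.33,0,0,0.4]
    - [-0.5,-0.66,0,0,0.4]
    - [-0.75,-1,0,0,0.4]

```text
clock: 1.48
tcp_pos: [0.3834, 0.0834, 0.2495]
tcp_rot: [0.496, 3.099, 0.002]
ft_force: [1.8, 0.5, -0.1]
finger_gap: 0.602
```

```bash
python3 - <<'E'
from h import *
plan((.54,-.05,.25),86.8)
plan(stg(.015,-.075,.12),86.8)
E
```

```text
at [0.3834 0.0834 0.2495] jaw 71.8 j7 0.97 F [ 1.8  0.5 -0.1] gap 0.602 t 1.48 tilt [0.003 0.001]
shift [-1.269e+00 -5.190e-01 -1.000e-03] turn -0.167
at [0.3834 0.0834 0.2495] jaw 71.8 j7 0.97 F [ 1.8  0.5 -0.1] gap 0.602 t 1.48 tilt [0.003 0.001]
shift [-1.871 -0.369  0.867] turn -0.167
```

Call:
send_rows:
  series:
    - [-0.32,-0.1,0,0,0.6]
    - [-0.64,-0.2,0,-0.08,0.6]
    - [-0.94,-0.18,0.2,-0.167,0.6]
    - [-0.94,-0.18,0.2,-0.167,0.6]

```text
clock: 1.98
tcp_pos: [0.5097, 0.0122, 0.2166]
tcp_rot: [-0.089, -3.139, 0.0]
ft_force: [-0.9, -0.3, -0.3]
finger_gap: 0.399
```

```bash
python3 - <<'E'
from h import *
plan(stg(.015,-.075,.12),86.8)
t=snap('top');s=snap('side')
for f in(t,s):
  for c in('red','yel','blu'):
    print(c,[b[:2] for b in blobs(f,c) if onz(f,*b[0],.02)[0]<.8 and b[1]<150])
E
```

```text
at [0.5097 0.0122 0.2166] jaw 86.7 j7 1.44 F [-0.9 -0.3 -0.3] gap 0.399 t 1.98 tilt [-0.002  0.   ]
shift [-0.848 -0.412  0.643] turn -0.001
red []
yel [((np.float64(426.54), np.float64(135.54)), 72), ((np.float64(406.71), np.float64(205.78)), 73)]
blu [((np.float64(309.0), np.float64(180.0)), 23)]
red [((np.float64(296.5), np.float64(186.28)), 32), ((np.float64(274.12), np.float64(198.24)), 25)]
yel [((np.float64(305.75), np.float64(205.88)), 40), ((np.float64(282.48), np.float64(218.21)), 33), ((np.float64(410.35), np.float64(317.05)), 102), ((np.float64(331.15), np.float64(320.04)), 106)]
blu [((np.float64(315.23), np.float64(226.18)), 22), ((np.float64(290.86), np.float64(239.32)), 22), ((np.float64(249.19), np.float64(250.47)), 36), ((np.float64(191.78), np.float64(273.83)), 41)]
```

Call:
send_rows:
  series:
    - [-0.3,-0.15,0.2,0,0.6]
    - [-0.6,-0.3,0.4,0,0.6]
    - [-0.85,-0.41,0.64,0,0.6]
    - [-0.85,-0.41,0.64,0,0.6]

```text
clock: 2.58
tcp_pos: [0.6309, -0.0557, 0.1198]
tcp_rot: [-0.092, -3.135, -0.001]
ft_force: [-1.5, 0.3, 0.1]
finger_gap: 0.4
```

```bash
python3 - <<'E'
from h import *
plan(stg(.015,-.075,.055),86.8)
t=snap('side');cv2.imwrite('pics/a1.png',cv2.resize(t['frame'][130:280,240:400,::-1],None,fx=4,fy=4,interpolation=cv2.INTER_CUBIC))
E
```

```text
at [ 0.6309 -0.0557  0.1198] jaw 86.6 j7 1.57 F [-1.5  0.3  0.1] gap 0.400 t 2.58 tilt [-0.005  0.001]
shift [-0.017 -0.006  0.432] turn -0.002
```

View pics/a1.png

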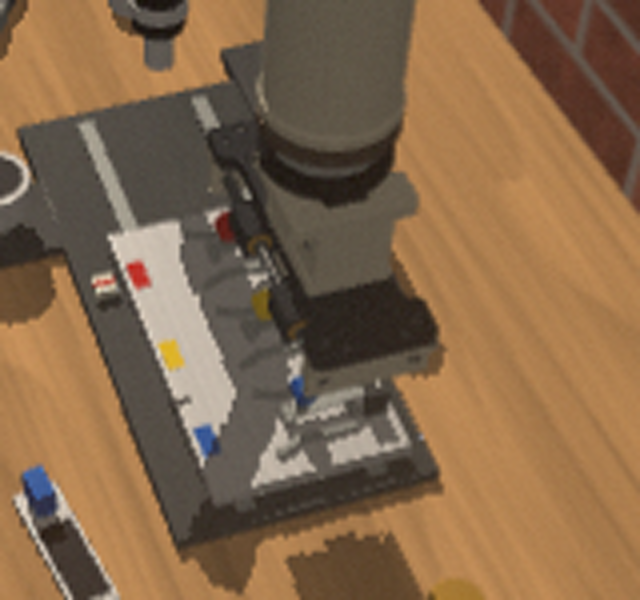

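Call:
send_rows:
  series:
    - [-0.01,-0.005,0.25,0,0.6]
    - [-0.015,-0.005,0.432,0,0.6]
    - [-0.015,-0.005,0.432,0,0.6]
    - [-0.015,-0.005,0.432,0,0.9]
    - [-0.015,-0.005,0.432,0,0.9]
    - [-0.015,-0.005,0.432,0,1]
    - [-0.015,-0.005,0.432,0,1]

```text
clock: 3.5
tcp_pos: [0.6341, -0.0559, 0.059]
tcp_rot: [-0.091, -3.14, -0.001]
ft_force: [-1.3, -0.9, 8.3]
finger_gap: 0.146
```

```bash
python3 - <<'E'
from h import *
# arc of knob rel hinge
r=np.hypot(45,14);a0=np.arctan2(14,45)
x0,z0=45,14
for q in (.15,.3,.45,.6,.75):
    print(q, np.round(((45-r*np.cos(a0+q))/150, -(r*np.sin(a0+q)-14)/150),3))
plan(stg(.015,-.075,.055),86.8)
E
```

```text
0.15 [ 0.017 -0.044]
0.3 [ 0.041 -0.084]
0.45 [ 0.07  -0.121]
0.6 [ 0.105 -0.153]
0.75 [ 0.144 -0.179]
at [ 0.6341 -0.0559  0.059 ] jaw 86.7 j7 1.57 F [-1.3 -0.9  8.3] gap 0.146 t 3.50 tilt [-0.     0.001]
shift [ 0.007 -0.006  0.027] turn -0.001
```

Call:
send_rows:
  series:
    - [-0.017,0,-0.044,0,1]
    - [-0.041,0,-0.084,0,1]
    - [-0.07,0,-0.121,0,1]
    - [-0.105,0,-0.153,0,1]
    - [-0.14,0,-0.178,0,1]
    - [-0.144,0,-0.18,0,1]

```text
clock: 4.25
tcp_pos: [0.6555, -0.0572, 0.087]
tcp_rot: [-0.091, -3.139, -0.001]
ft_force: [-6.0, 0.5, 1.8]
finger_gap: 0.145
```

```bash
python3 - <<'E'
from h import *
plan(stg(.015,-.075,.055),86.8)
t=snap('side');cv2.imwrite('pics/a2.png',cv2.resize(t['frame'][130:280,240:400,::-1],None,fx=4,fy=4,interpolation=cv2.INTER_CUBIC))
E
```

```text
at [ 0.6555 -0.0572  0.087 ] jaw 86.7 j7 1.57 F [-6.   0.5  1.8] gap 0.145 t 4.25 tilt [-0.001  0.001]
shift [ 0.149 -0.005  0.214] turn -0.001
```

View pics/a2.png

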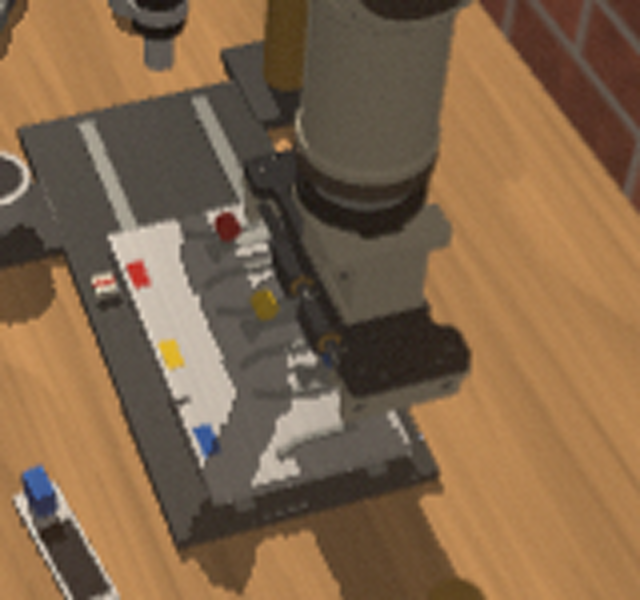

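Knob is up; release and rise, then check.

Call:
send_rows:
  series:
    - [0,0,0,0,0.8]
    - [0,0,0,0,0.65]
    - [0,0,0,0,0.65]
    - [0,0,-0.3,0,0.6]
    - [0.3,0,-0.6,0,0.6]
    - [0.7,0.3,-0.6,0,0.6]

```text
clock: 5.05
tcp_pos: [0.5662, -0.018, 0.1811]
tcp_rot: [0.1, 3.132, -0.001]
ft_force: [0.9, 2.0, -0.3]
finger_gap: 0.398
```

```bash
python3 - <<'E'
from h import *
plan(stg(.015,0,.13),86.8)
t=snap('side');cv2.imwrite('pics/a3.png',cv2.resize(t['frame'][130:280,240:400,::-1],None,fx=4,fy=4,interpolation=cv2.INTER_CUBIC))
E
```

```text
at [ 0.5662 -0.018   0.1811] jaw 86.3 j7 1.50 F [ 0.9  2.  -0.3] gap 0.398 t 5.05 tilt [ 0.008 -0.001]
shift [-0.454  0.271  0.344] turn -0.005
```

View pics/a3.png

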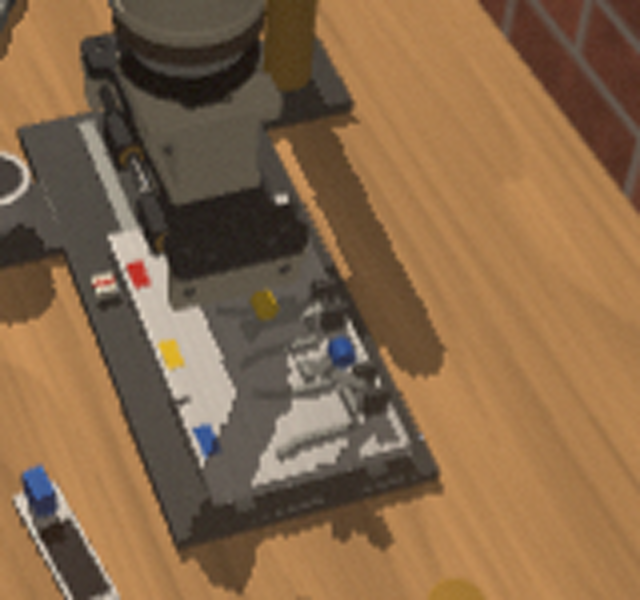

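```bash
python3 - <<'E'
from h import *
plan((.4553,-.0477,.13),6.4)
E
```

```text
at [ 0.5556 -0.0088  0.1774] jaw 86.8 j7 1.49 F [-7.8  5.2 -2.7] gap 0.400 t 5.10 tilt [-0.007  0.004]
shift [ 0.651 -0.297  0.319] turn 0.894
```

Call:
send_rows:
  series:
    - [0.2,-0.08,0,0.11,0.6]
    - [0.4,-0.16,0.1,0.22,0.6]
    - [0.6,-0.24,0.2,0.33,0.5]
    - [0.65,-0.3,0.3,0.44,0.5]
    - [0.65,-0.3,0.32,0.55,0.5]
    - [0.65,-0.3,0.32,0.66,0.5]
    - [0.65,-0.3,0.32,0.77,0.5]
    - [0.65,-0.3,0.32,0.88,0.5]
    - [0.65,-0.3,0.32,0.894,0.5]
    - [0.65,-0.3,0.32,0.894,0.5]

```text
clock: 6.35
tcp_pos: [0.4557, -0.048, 0.1299]
tcp_rot: [-2.086, -2.339, 0.002]
ft_force: [-0.4, -0.3, -0.1]
finger_gap: 0.499
```

```bash
python3 - <<'E'
from h import *
plan((.4553,-.0477,.031),6.4)
t=snap('side');cv2.imwrite('pics/a4.png',cv2.resize(t['frame'][130:300,200:360,::-1],None,fx=3.5,fy=3.5,interpolation=cv2.INTER_CUBIC))
print([b[:2] for b in blobs(t,'blu')])
E
```

```text
at [ 0.4557 -0.048   0.1299] jaw 6.6 j7 0.30 F [-0.4 -0.3 -0.1] gap 0.499 t 6.35 tilt [-0.006  0.004]
shift [-0.001  0.002  0.66 ] turn 0.002
[((np.float64(324.52), np.float64(216.78)), 23), ((np.float64(290.86), np.float64(239.32)), 22), ((np.float64(249.05), np.float64(250.5)), 38), ((np.float64(191.88), np.float64(273.75)), 40)]
```

View pics/a4.png

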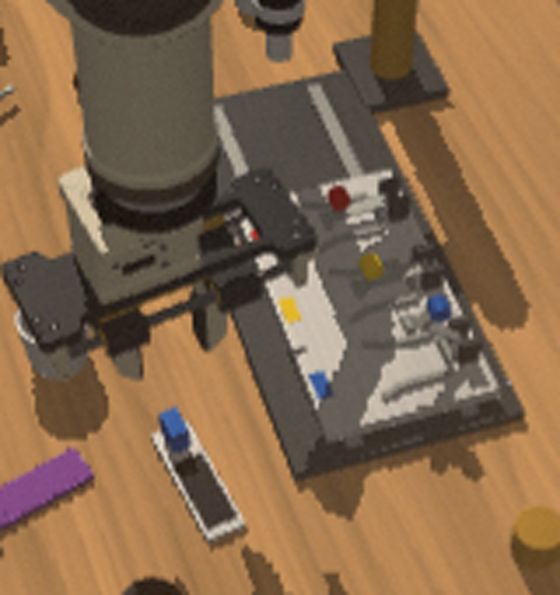

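Call:
send_rows:
  series:
    - [0,0,0.3,0,0.5]
    - [0,0,0.55,0,0.5]
    - [0,0,0.66,0,0.5]
    - [0,0,0.66,0,0.5]
    - [0,0,0.66,0,1]
    - [0,0,0.66,0,1]
    - [0,0,0.66,0,1]
    - [0,0,0.66,0,1]

```text
clock: 7.4
tcp_pos: [0.4554, -0.0475, 0.0315]
tcp_rot: [-2.086, -2.34, 0.0]
ft_force: [-0.8, -0.4, 5.1]
finger_gap: 0.148
```

```bash
python3 - <<'E'
from h import *
plan((.4553,-.0477,.031),6.4)
t=snap('side');cv2.imwrite('pics/a5.png',cv2.resize(t['frame'][180:300,200:330,::-1],None,fx=4.5,fy=4.5,interpolation=cv2.INTER_CUBIC))
E
```

```text
at [ 0.4554 -0.0475  0.0315] jaw 6.6 j7 0.39 F [-0.8 -0.4  5.1] gap 0.148 t 7.40 tilt [-0.005  0.004]
shift [-0.001 -0.001  0.003] turn 0.002
```

View pics/a5.png

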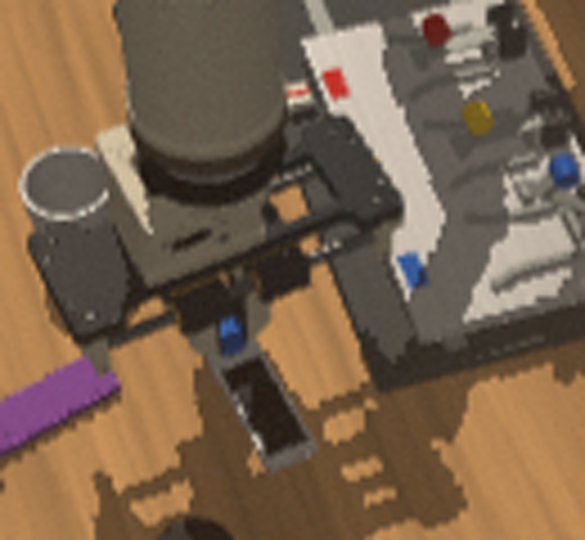

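Call:
send_rows:
  series:
    - [0,0,-0.2,0,1]
    - [0,0,-0.4,0,1]
    - [0,0,-0.6,-0.11,1]
    - [0,0,-0.6,-0.22,1]
    - [0,0,-0.6,-0.33,1]
    - [0,0,-0.6,-0.44,1]
    - [0,0,-0.6,-0.55,1]
    - [0,0,-0.6,-0.66,1]
    - [0,0,-0.6,-0.77,1]
    - [0,0,-0.6,-0.88,1]

```text
clock: 8.7
tcp_pos: [0.4556, -0.048, 0.1214]
tcp_rot: [-0.107, -3.134, -0.007]
ft_force: [-0.3, -0.6, 0.0]
finger_gap: 0.151
```

```bash
python3 - <<'E'
from h import *
plan(stg(-.108,-.075,.075),86.8)
plan(stg(-.108,-.075,.075),86.8)
t=snap('side','a6full.png');cv2.imwrite('pics/a6.png',cv2.resize(t['frame'][150:300,200:350,::-1],None,fx=4,fy=4,interpolation=cv2.INTER_CUBIC))
E
```

```text
at [ 0.4556 -0.048   0.1214] jaw 86.1 j7 1.56 F [-0.3 -0.6  0. ] gap 0.151 t 8.70 tilt [-0.006  0.004]
shift [-0.367  0.011  0.307] turn -0.008
at [ 0.4556 -0.048   0.1214] jaw 86.1 j7 1.56 F [-0.3 -0.6  0. ] gap 0.151 t 8.70 tilt [-0.006  0.004]
shift [-0.367  0.011  0.307] turn -0.008
```

View pics/a6.png

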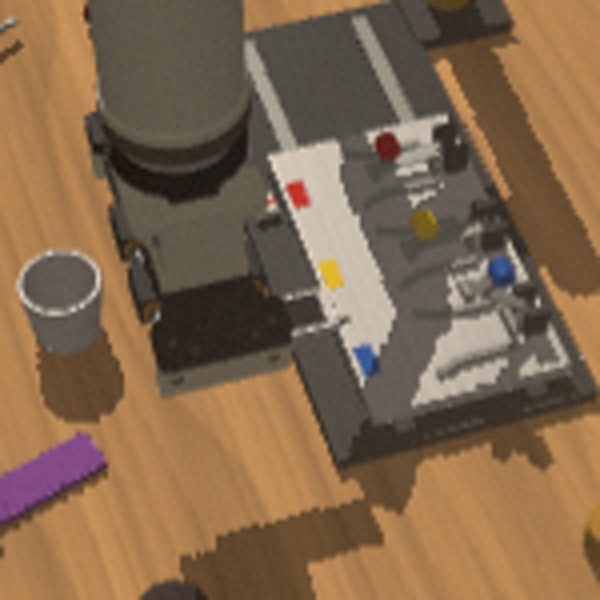

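Call:
send_rows:
  series:
    - [-0.2,0,0.1,0,1]
    - [-0.367,0.011,0.2,-0.008,1]
    - [-0.367,0.011,0.307,-0.008,1]
    - [-0.367,0.011,0.307,-0.008,1]

```text
clock: 9.25
tcp_pos: [0.5077, -0.0495, 0.0733]
tcp_rot: [-0.079, -3.13, -0.006]
ft_force: [-0.8, 0.7, -0.6]
finger_gap: 0.15
```

```bash
python3 - <<'E'
from h import *
plan(stg(-.108,-.075,.057),86.8)
s=snap('side');t=snap('top')
cv2.imwrite('pics/a7.png',np.hstack([cv2.resize(s['frame'][180:270,240:350,::-1],(400,327),interpolation=cv2.INTER_CUBIC),cv2.resize(t['frame'][150:250,250:350,::-1],(400,400),interpolation=cv2.INTER_CUBIC)[:327]]))
E
```

```text
at [ 0.5077 -0.0495  0.0733] jaw 87.1 j7 1.57 F [-0.8  0.7 -0.6] gap 0.150 t 9.25 tilt [-0.011  0.004]
shift [-0.019 -0.002  0.108] turn 0.003
```

View pics/a7.png

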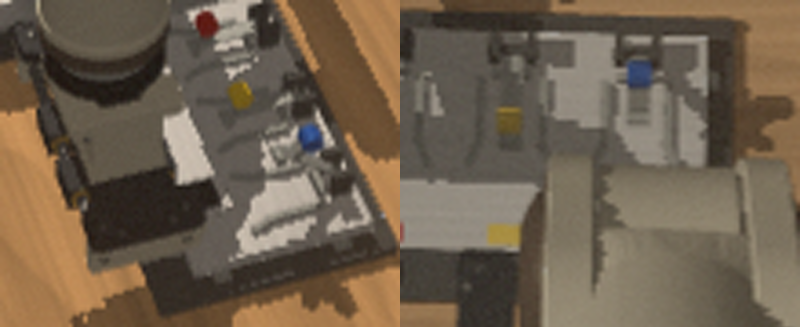

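Call:
send_rows:
  series:
    - [-0.019,0,0.06,0,1]
    - [-0.019,0,0.11,0,1]
    - [-0.06,0,0.11,0,1]
    - [-0.12,0,0.11,0,1]
    - [-0.18,0,0.11,0,1]
    - [-0.18,0,0.11,0,1]

```text
clock: 10.1
tcp_pos: [0.5371, -0.0509, 0.0583]
tcp_rot: [-0.078, -3.134, -0.006]
ft_force: [-0.2, 0.2, -0.4]
finger_gap: 0.149
```

```bash
python3 - <<'E'
from h import *
plan(stg(-.043,-.075,.0565),86.8)
E
```

```text
at [ 0.5371 -0.0509  0.0583] jaw 87.1 j7 1.57 F [-0.2  0.2 -0.4] gap 0.149 t 10.10 tilt [-0.006  0.004]
shift [-0.254 -0.005  0.01 ] turn 0.004
```

Call:
send_rows:
  series:
    - [-0.05,0,0.008,0.003,1]
    - [-0.1,-0.002,0.008,0.003,1]
    - [-0.15,-0.003,0.008,0.003,1]
    - [-0.2,-0.004,0.01,0.003,1]
    - [-0.22,-0.004,0.01,0.003,1]

```text
clock: 10.72
tcp_pos: [0.5707, -0.0532, 0.0566]
tcp_rot: [-0.086, -3.134, -0.006]
ft_force: [-0.1, -0.3, -0.2]
finger_gap: 0.151
```

```bash
python3 - <<'E'
from h import *
plan(stg(-.043,-.075,.0565),86.8)
E
```

```text
at [ 0.5707 -0.0532  0.0566] jaw 86.9 j7 1.57 F [-0.1 -0.3 -0.2] gap 0.151 t 10.72 tilt [-0.006  0.004]
shift [-0.03 -0.    0.  ] turn 0.001
```

Now push to the stop with a small overtravel.

Call:
send_rows:
  series:
    - [-0.02,0,0.006,0,1]
    - [-0.03,0,0.006,0,1]
    - [-0.04,0,0.006,0,1]
    - [-0.05,0,0.006,0,1]
    - [-0.05,0,0.006,0,1]

```text
clock: 11.35
tcp_pos: [0.5749, -0.0534, 0.0555]
tcp_rot: [-0.086, -3.128, -0.007]
ft_force: [-10.6, 1.2, 9.9]
finger_gap: 0.151
```

```bash
python3 - <<'E'
from h import *
plan(stg(-.043,-.075,.0565),86.8)
E
```

```text
at [ 0.5749 -0.0534  0.0555] jaw 86.9 j7 1.57 F [-10.6   1.2   9.9] gap 0.151 t 11.35 tilt [-0.012  0.005]
shift [-0.002 -0.    -0.006] turn 0.001
```

Call:
send_rows:
  series:
    - [0,0,0,0,0.8]
    - [0,0,0,0,0.7]
    - [0,0,0,0,0.7]
    - [0,0,-0.3,0,0.7]
    - [0.4,0.2,-0.4,0,0.7]
    - [0.8,0.6,-0.4,0,0.7]
    - [0.8,0.9,-0.4,0,0.7]

```text
clock: 12.22
tcp_pos: [0.4625, 0.0823, 0.1178]
tcp_rot: [-0.091, -3.128, -0.005]
ft_force: [1.8, 0.7, 0.7]
finger_gap: 0.303
```

```bash
python3 - <<'E'
from h import *
plan(stg(.036,-.075,.087),86.8)
s=snap('side');t=snap('top')
cv2.imwrite('pics/a8.png',np.hstack([cv2.resize(s['frame'][180:270,260:350,::-1],(400,400),interpolation=cv2.INTER_CUBIC),cv2.resize(t['frame'][145:225,260:340,::-1],(400,400),interpolation=cv2.INTER_CUBIC)]))
E
```

```text
at [0.4625 0.0823 0.1178] jaw 86.7 j7 1.27 F [1.8 0.7 0.7] gap 0.303 t 12.22 tilt [-0.012  0.004]
shift [-1.332 -0.859  0.186] turn -0.001
```

View pics/a8.png

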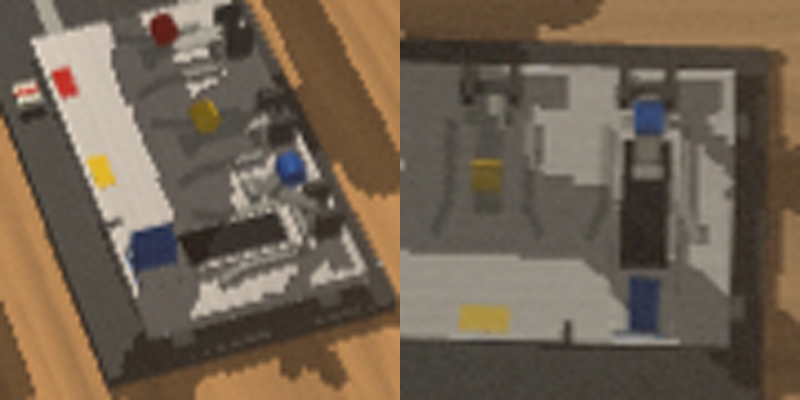

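```bash
python3 - <<'E'
from h import *
plan((.6555,-.0572,.16),86.8)
E
```

```text
at [0.4627 0.0902 0.118 ] jaw 87.5 j7 1.28 F [-0.5 -0.2 -1. ] gap 0.301 t 12.32 tilt [-0.012  0.008]
shift [-1.324 -0.923 -0.303] turn 0.007
```

Call:
send_rows:
  series:
    - [-0.25,-0.2,-0.3,0,0.65]
    - [-0.5,-0.45,-0.3,0,0.65]
    - [-0.75,-0.7,-0.3,0.007,0.65]
    - [-0.95,-0.92,-0.3,0.007,0.65]

```text
clock: 12.82
tcp_pos: [0.6012, -0.0566, 0.1604]
tcp_rot: [-0.088, -3.13, -0.011]
ft_force: [-0.1, 0.4, 0.6]
finger_gap: 0.35
```

```bash
python3 - <<'E'
from h import *
plan((.6555,-.0572,.16),86.8)
plan((.6555,-.0572,.088),86.8)
E
```

```text
at [ 0.6012 -0.0566  0.1604] jaw 86.8 j7 1.58 F [-0.1  0.4  0.6] gap 0.350 t 12.82 tilt [-0.01   0.008]
shift [-0.361  0.016 -0.001] turn -0.000
at [ 0.6012 -0.0566  0.1604] jaw 86.8 j7 1.58 F [-0.1  0.4  0.6] gap 0.350 t 12.82 tilt [-0.01   0.008]
shift [-0.367  0.013  0.479] turn -0.000
```

Call:
send_rows:
  series:
    - [-0.2,0.01,0,0,0.65]
    - [-0.365,0.014,0,0,0.65]
    - [-0.365,0.014,0.25,0,0.65]
    - [-0.365,0.014,0.479,0,0.65]
    - [-0.365,0.014,0.479,0,0.65]
    - [-0.365,0.014,0.479,0,1]
    - [-0.365,0.014,0.479,0,1]
    - [-0.365,0.014,0.479,0,1]

```text
clock: 13.82
tcp_pos: [0.6567, -0.0573, 0.09]
tcp_rot: [-0.088, -3.133, -0.011]
ft_force: [-1.0, -1.3, 3.6]
finger_gap: 0.155
```

```bash
python3 - <<'E'
from h import *
plan((.6555,-.0572,.088),86.8)
r=np.hypot(45,14);a0=np.arctan2(14,45);P=lambda q:np.array([65-r*np.cos(a0+q),14+r*np.sin(a0+q)])
for q in (.65,.5,.35,.2,.12): print(np.round((P(.78)-P(q))/150,3))
E
```

```text
at [ 0.6567 -0.0573  0.09  ] jaw 86.8 j7 1.58 F [-1.  -1.3  3.6] gap 0.155 t 13.82 tilt [-0.007  0.007]
shift [0.008 0.    0.013] turn -0.000
[0.035 0.021]
[0.071 0.052]
[0.102 0.087]
[0.128 0.126]
[0.139 0.149]
```

Call:
send_rows:
  series:
    - [0.035,0,0.021,0,1]
    - [0.071,0,0.052,0,1]
    - [0.102,0,0.087,0,1]
    - [0.128,0,0.126,0,1]
    - [0.138,0,0.147,0,1]
    - [0.138,0,0.147,0,1]
    - [0.138,0,0.147,0,0.8]
    - [0.138,0,0.147,0,0.65]
    - [0.138,0,0.147,0,0.65]

```text
clock: 14.95
tcp_pos: [0.6359, -0.0558, 0.0682]
tcp_rot: [-0.088, -3.133, -0.011]
ft_force: [-0.8, -0.5, -0.7]
finger_gap: 0.337
```

Call:
send_rows:
  series:
    - [0,0,-0.3,0,0.65]
    - [0.1,0.1,-0.6,0,0.65]
    - [0.4,0.4,-0.6,0,0.65]
    - [0.7,0.7,-0.6,0,0.65]
    - [0.7,0.7,-0.6,0,0.65]

```text
clock: 15.58
tcp_pos: [0.5341, 0.0592, 0.1598]
tcp_rot: [-0.076, -3.131, -0.014]
ft_force: [0.7, -0.7, 0.6]
finger_gap: 0.347
```

```bash
python3 - <<'E'
from h import *
plan(stg(.015,0,.12),86.8)
s=snap('side');t=snap('top')
cv2.imwrite('pics/a9.png',np.hstack([cv2.resize(s['frame'][180:270,260:350,::-1],(400,400),interpolation=cv2.INTER_CUBIC),cv2.resize(t['frame'][145:225,260:340,::-1],(400,400),interpolation=cv2.INTER_CUBIC)]))
E
```

```text
at [0.5341 0.0592 0.1598] jaw 87.2 j7 1.37 F [ 0.7 -0.7  0.6] gap 0.347 t 15.57 tilt [-0.01   0.009]
shift [-0.703 -0.243  0.256] turn 0.005
```

View pics/a9.png

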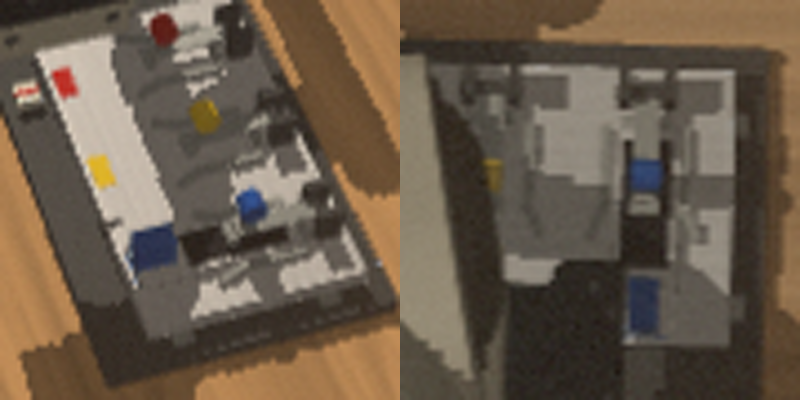

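Call:
send_rows:
  series:
    - [-0.3,-0.1,0.1,0,0.6]
    - [-0.6,-0.2,0.2,0,0.6]
    - [-0.703,-0.243,0.256,0.005,0.6]
    - [-0.703,-0.243,0.256,0.005,0.6]

```text
clock: 16.18
tcp_pos: [0.6409, 0.0107, 0.1194]
tcp_rot: [-0.102, -3.132, -0.01]
ft_force: [-0.4, -0.2, -0.3]
finger_gap: 0.397
```

```bash
python3 - <<'E'
from h import *
plan(stg(.0155,0,.058),86.8)
E
```

```text
at [0.6409 0.0107 0.1194] jaw 86.3 j7 1.46 F [-0.4 -0.2 -0.3] gap 0.397 t 16.18 tilt [-0.008  0.006]
shift [0.021 0.045 0.41 ] turn -0.006
```

Call:
send_rows:
  series:
    - [0.02,0.045,0.1,-0.006,0.6]
    - [0.02,0.045,0.25,-0.006,0.6]
    - [0.02,0.045,0.41,-0.006,0.6]
    - [0.02,0.045,0.41,-0.006,0.6]
    - [0.02,0.045,0.41,-0.006,1]
    - [0.02,0.045,0.41,-0.006,1]
    - [0.02,0.045,0.41,-0.006,1]

```text
clock: 17.05
tcp_pos: [0.6386, 0.0187, 0.0591]
tcp_rot: [-0.087, -3.134, -0.011]
ft_force: [-0.2, -1.0, 3.2]
finger_gap: 0.147
```

Call:
send_rows:
  series:
    - [-0.017,0,-0.044,0,1]
    - [-0.041,0,-0.084,0,1]
    - [-0.07,0,-0.121,0,1]
    - [-0.105,0,-0.153,0,1]
    - [-0.14,0,-0.178,0,1]
    - [-0.144,0,-0.18,0,1]

```text
clock: 17.8
tcp_pos: [0.6604, 0.0174, 0.0873]
tcp_rot: [-0.087, -3.134, -0.011]
ft_force: [-6.0, 0.9, 2.4]
finger_gap: 0.149
```

Call:
send_rows:
  series:
    - [0,0,0,0,0.8]
    - [0,0,0,0,0.65]
    - [0,0,0,0,0.65]
    - [0,0,-0.3,0,0.6]
    - [0,-0.2,-0.6,0,0.6]
    - [0,-0.5,-0.6,0,0.6]
    - [0.2,-0.9,-0.6,0,0.6]
    - [0.2,-0.9,-0.6,0,0.6]

```text
clock: 18.8
tcp_pos: [0.6209, -0.1241, 0.1768]
tcp_rot: [-0.102, -3.132, -0.005]
ft_force: [0.4, -0.1, 0.4]
finger_gap: 0.401
```

```bash
python3 - <<'E'
from h import *
s=snap('side');t=snap('top')
for f in (s,t): print([(b[:2],np.round(onz(f,*b[0],.024),4)) for b in blobs(f,'yel') if b[1]<150])
plan((.5702,-.294,.15),34.3); plan((.5702,-.294,.15),34.3,1)
cv2.imwrite('pics/a10.png',np.hstack([cv2.resize(s['frame'][170:270,260:360,::-1],(400,400),interpolation=cv2.INTER_CUBIC),cv2.resize(t['frame'][145:225,260:340,::-1],(400,400),interpolation=cv2.INTER_CUBIC)]))
E
```

```text
[(((np.float64(282.5), np.float64(218.09)), 32), array([0.5721, 0.023 , 0.024 ])), (((np.float64(410.37), np.float64(316.94)), 102), array([ 0.7407, -0.3526,  0.024 ])), (((np.float64(331.2), np.float64(320.07)), 105), array([ 0.5684, -0.2946,  0.024 ]))]
[(((np.float64(426.63), np.float64(135.64)), 75), array([ 0.7427, -0.351 ,  0.024 ])), (((np.float64(276.52), np.float64(167.02)), 42), array([0.6733, 0.0195, 0.024 ])), (((np.float64(276.41), np.float64(208.04)), 49), array([0.5731, 0.022 , 0.024 ]))]
at [ 0.6232 -0.1181  0.1768] jaw 86.6 j7 1.68 F [-0.1  0.9  0.8] gap 0.401 t 18.90 tilt [-0.006  0.007]
shift [ 0.283 -1.193  0.173] turn 0.581
at [ 0.6232 -0.1181  0.1768] jaw 86.6 j7 1.68 F [-0.1  0.9  0.8] gap 0.401 t 18.90 tilt [-0.006  0.007]
shift [ 0.283 -1.193  0.173] turn 2.581
```

View pics/a10.png

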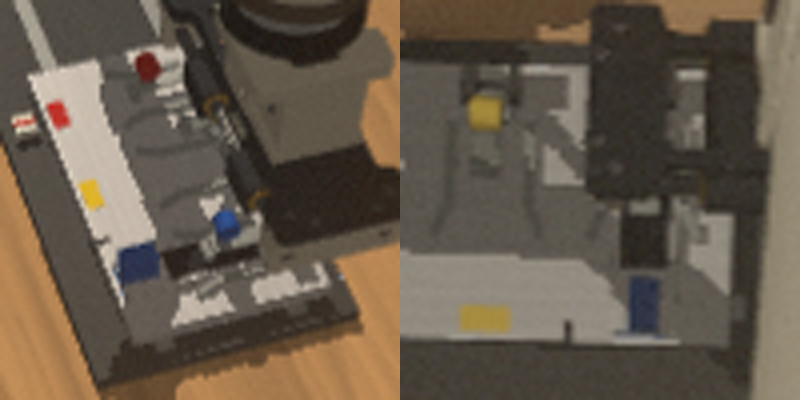

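Call:
send_rows:
  series:
    - [0.07,-0.3,0,0.1,0.6]
    - [0.14,-0.6,0,0.2,0.6]
    - [0.21,-0.9,0.1,0.3,0.5]
    - [0.28,-1,0.17,0.4,0.5]
    - [0.28,-1,0.17,0.5,0.5]
    - [0.28,-1,0.17,0.58,0.5]

```text
clock: 19.65
tcp_pos: [0.5737, -0.2631, 0.1502]
tcp_rot: [-1.463, -2.77, -0.007]
ft_force: [0.1, 0.3, 0.2]
finger_gap: 0.5
```

```bash
python3 - <<'E'
from h import *
plan((.5702,-.294,.12),34.3)
s=snap('side');t=snap('top')
for f in (s,t): print([(b[:2],np.round(onz(f,*b[0],.024),4)) for b in blobs(f,'yel') if b[1]<150])
E
```

```text
at [ 0.5737 -0.2631  0.1502] jaw 34.3 j7 1.13 F [0.1 0.3 0.2] gap 0.500 t 19.65 tilt [-0.006  0.008]
shift [-0.159 -0.135  0.2  ] turn 0.000
[(((np.float64(314.52), np.float64(196.33)), 46), array([0.6839, 0.0641, 0.024 ])), (((np.float64(282.5), np.float64(218.09)), 32), array([0.5721, 0.023 , 0.024 ])), (((np.float64(410.41), np.float64(317.0)), 101), array([ 0.7407, -0.3528,  0.024 ])), (((np.float64(331.12), np.float64(320.1)), 104), array([ 0.5682, -0.2946,  0.024 ]))]
[(((np.float64(426.66), np.float64(135.55)), 73), array([ 0.7429, -0.3511,  0.024 ])), (((np.float64(276.44), np.float64(166.98)), 43), array([0.6734, 0.0197, 0.024 ])), (((np.float64(410.17), np.float64(203.17)), 12), array([ 0.5767, -0.3007,  0.024 ])), (((np.float64(404.14), np.float64(207.56)), 36), array([ 0.5664, -0.2855,  0.024 ])), (((np.float64(276.41), np.float64(208.04)), 49), array([0.5731, 0.022 , 0.024 ]))]
```

Call:
send_rows:
  series:
    - [-0.16,-0.135,0.1,0,0.5]
    - [-0.16,-0.135,0.4,0,0.5]
    - [-0.16,-0.135,0.65,0,0.5]
    - [-0.16,-0.135,0.79,0,0.5]
    - [-0.16,-0.135,0.79,0,0.5]
    - [-0.16,-0.135,0.79,0,1]
    - [-0.16,-0.135,0.79,0,1]
    - [-0.16,-0.135,0.79,0,1]
    - [-0.16,-0.135,0.79,0,1]

```text
clock: 20.88
tcp_pos: [0.5707, -0.2934, 0.0325]
tcp_rot: [-1.458, -2.775, -0.007]
ft_force: [-0.5, 0.5, 3.1]
finger_gap: 0.149
```

```bash
python3 - <<'E'
from h import *
plan((.5702,-.294,.031),34.3)
s=snap('side');cv2.imwrite('pics/a11.png',cv2.resize(s['frame'][270:370,270:400,::-1],None,fx=4,fy=4,interpolation=cv2.INTER_CUBIC))
E
```

```text
at [ 0.5707 -0.2934  0.0325] jaw 34.6 j7 1.22 F [-0.5  0.5  3.1] gap 0.149 t 20.88 tilt [-0.004  0.007]
shift [-0.001 -0.005  0.01 ] turn 0.003
```

View pics/a11.png

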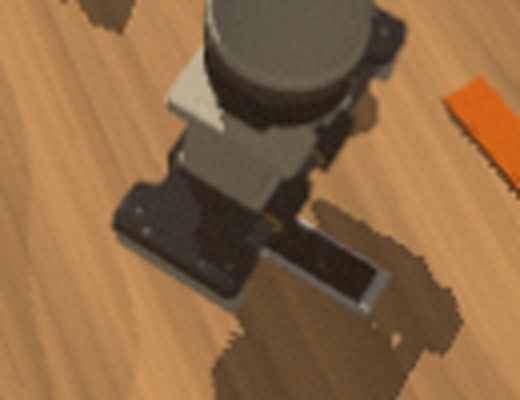

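Call:
send_rows:
  series:
    - [0,0,-0.25,0,1]
    - [0,0,-0.5,0,1]
    - [0,0,-0.7,-0.1,1]
    - [0,0,-0.7,-0.2,1]
    - [0,0,-0.7,-0.3,1]
    - [0,0,-0.7,-0.4,1]
    - [0,0,-0.7,-0.5,1]
    - [0,0,-0.7,-0.58,1]

```text
clock: 21.92
tcp_pos: [0.5708, -0.2942, 0.1373]
tcp_rot: [-0.081, -3.136, -0.011]
ft_force: [-0.4, 0.2, 0.4]
finger_gap: 0.147
```

```bash
python3 - <<'E'
from h import *
plan(stg(-.108,0,.12),86.8)
s=snap('side');cv2.imwrite('pics/a12.png',cv2.resize(s['frame'][170:370,230:430,::-1],None,fx=2.8,fy=2.8,interpolation=cv2.INTER_CUBIC))
E
```

```text
at [ 0.5708 -0.2942  0.1373] jaw 87.0 j7 1.98 F [-0.4  0.2  0.4] gap 0.147 t 21.93 tilt [-0.005  0.007]
shift [0.485 2.105 0.133] turn 0.003
```

View pics/a12.png

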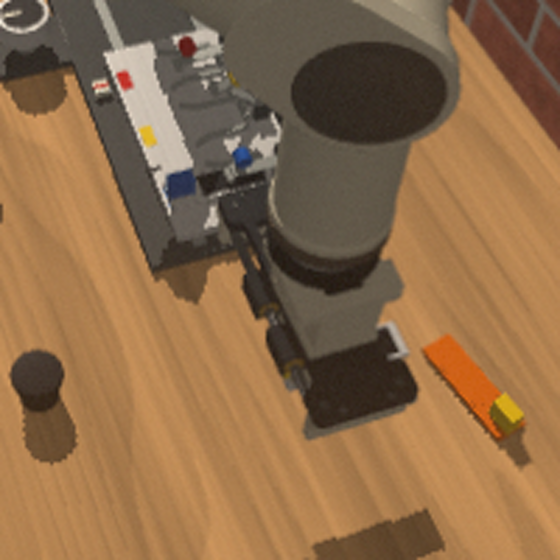

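Call:
send_rows:
  series:
    - [0.25,0.2,0,0,1]
    - [0.485,0.4,0,0,1]
    - [0.485,0.7,0,0,1]
    - [0.485,1,0,0,1]
    - [0.485,1,0,0,1]

```text
clock: 22.6
tcp_pos: [0.5056, -0.1363, 0.1389]
tcp_rot: [-0.067, -3.136, -0.015]
ft_force: [-0.4, -0.6, -0.7]
finger_gap: 0.152
```

Call:
send_rows:
  series:
    - [0,0.3,0,0,1]
    - [0,0.6,0,0,1]
    - [0,0.9,0,0,1]
    - [0,1,0,0,1]
    - [0,1,0,0,1]

```text
clock: 23.22
tcp_pos: [0.5121, 0.0136, 0.1403]
tcp_rot: [-0.066, -3.136, -0.014]
ft_force: [-0.7, -0.8, -0.9]
finger_gap: 0.151
```

```bash
python3 - <<'E'
from h import *
plan(stg(-.108,0,.059),86.8)
s=snap('side');cv2.imwrite('pics/a13.png',cv2.resize(s['frame'][150:270,220:350,::-1],None,fx=4,fy=4,interpolation=cv2.INTER_CUBIC))
E
```

```text
at [0.5121 0.0136 0.1403] jaw 87.6 j7 1.45 F [-0.7 -0.8 -0.9] gap 0.151 t 23.23 tilt [-0.005  0.009]
shift [-0.015  0.072  0.542] turn 0.009
```

View pics/a13.png

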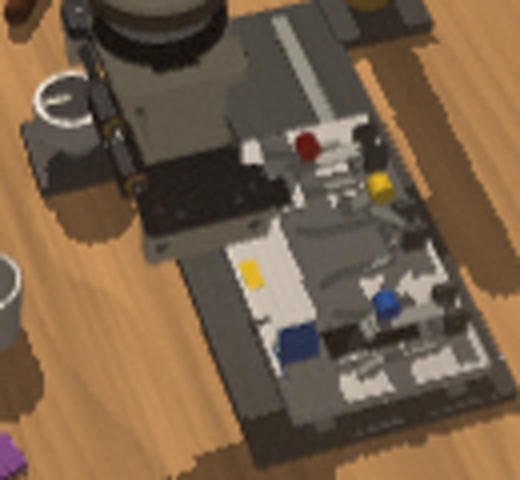

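Call:
send_rows:
  series:
    - [-0.015,0.07,0.1,0.009,1]
    - [-0.015,0.072,0.3,0.009,1]
    - [-0.015,0.072,0.5,0.009,1]
    - [-0.015,0.072,0.54,0.009,1]
    - [-0.015,0.072,0.54,0.009,1]

```text
clock: 23.9
tcp_pos: [0.5141, 0.0229, 0.0588]
tcp_rot: [-0.093, -3.134, -0.013]
ft_force: [0.9, 0.1, -1.2]
finger_gap: 0.151
```

```bash
python3 - <<'E'
from h import *
plan(stg(-.043,0,.0575),86.8)
E
```

```text
at [0.5141 0.0229 0.0588] jaw 86.6 j7 1.41 F [ 0.9  0.1 -1.2] gap 0.151 t 23.90 tilt [-0.006  0.008]
shift [-0.435  0.016  0.006] turn -0.002
```

Call:
send_rows:
  series:
    - [-0.02,0.016,0.006,0,1]
    - [-0.07,0.016,0.006,0,1]
    - [-0.12,0.016,0.008,0,1]
    - [-0.17,0.016,0.008,0,1]
    - [-0.22,0.016,0.008,0,1]
    - [-0.27,0.016,0.008,0,1]
    - [-0.32,0.016,0.008,0,1]
    - [-0.37,0.016,0.008,0,1]
    - [-0.4,0.016,0.008,0,1]

```text
clock: 25.02
tcp_pos: [0.5747, 0.0217, 0.0572]
tcp_rot: [-0.093, -3.134, -0.013]
ft_force: [-1.0, -0.2, -0.7]
finger_gap: 0.149
```

```bash
python3 - <<'E'
from h import *
plan(stg(-.043,0,.0575),86.8)
E
```

```text
at [0.5747 0.0217 0.0572] jaw 86.6 j7 1.42 F [-1.  -0.2 -0.7] gap 0.149 t 25.02 tilt [-0.006  0.008]
shift [-0.031  0.    -0.002] turn -0.002
```

Call:
send_rows:
  series:
    - [-0.02,0,0.004,0,1]
    - [-0.03,0,0.006,0,1]
    - [-0.04,0,0.006,0,1]
    - [-0.05,0,0.006,0,1]
    - [-0.05,0,0.006,0,1]

```text
clock: 25.65
tcp_pos: [0.5797, 0.0214, 0.0565]
tcp_rot: [-0.093, -3.129, -0.012]
ft_force: [-7.5, 0.4, 10.5]
finger_gap: 0.149
```

```bash
python3 - <<'E'
from h import *
plan(stg(-.043,0,.0575),86.8)
E
```

```text
at [0.5797 0.0214 0.0565] jaw 86.6 j7 1.42 F [-7.5  0.4 10.5] gap 0.149 t 25.65 tilt [-0.011  0.008]
shift [ 0.002 -0.    -0.007] turn -0.002
```

Call:
send_rows:
  series:
    - [-0.02,0,-0.004,0,1]
    - [-0.03,0,-0.004,0,1]
    - [-0.03,0,-0.004,0,1]

```text
clock: 26.02
tcp_pos: [0.5799, 0.0214, 0.0565]
tcp_rot: [-0.092, -3.121, -0.012]
ft_force: [-9.3, 0.8, 7.7]
finger_gap: 0.154
```

Against the stop. Release, move off and look.

Call:
send_rows:
  series:
    - [0,0,0,0,0.8]
    - [0,0,0,0,0.7]
    - [0,0,0,0,0.7]
    - [0,0,-0.3,0,0.7]
    - [0.4,0,-0.5,0,0.7]
    - [0.8,0,-0.7,0,0.7]
    - [0.9,0,-0.7,0,0.7]

```text
clock: 26.9
tcp_pos: [0.4456, 0.0286, 0.1658]
tcp_rot: [-0.092, -3.123, -0.012]
ft_force: [0.8, 0.1, -0.5]
finger_gap: 0.302
```

```bash
python3 - <<'E'
from h import *
plan((.6604,.0174,.165),86.8)
s=snap('side');t=snap('top')
for f in (s,t): print([(b[:2],np.round(onz(f,*b[0],.052),4)) for c in('yel','blu') for b in blobs(f,c) if b[1]<150])
print('exp',stg(-.043,0,.052),stg(-.043,-.075,.052))
cv2.imwrite('pics/a14.png',np.hstack([cv2.resize(s['frame'][170:270,260:360,::-1],(400,400),interpolation=cv2.INTER_CUBIC),cv2.resize(t['frame'][145:225,260:340,::-1],(400,400),interpolation=cv2.INTER_CUBIC)]))
E
```

```text
at [0.4456 0.0286 0.1658] jaw 86.6 j7 1.39 F [ 0.8  0.1 -0.5] gap 0.302 t 26.90 tilt [-0.017  0.008]
shift [-1.434  0.01  -0.02 ] turn -0.002
[(((np.float64(314.44), np.float64(196.33)), 48), array([0.6721, 0.0418, 0.052 ])), (((np.float64(284.66), np.float64(213.82)), 88), array([0.5744, 0.0133, 0.052 ])), (((np.float64(410.41), np.float64(317.1)), 101), array([ 0.7273, -0.363 ,  0.052 ])), (((np.float64(315.87), np.float64(225.0)), 23), array([ 0.6359, -0.0501,  0.052 ])), (((np.float64(293.36), np.float64(233.55)), 22), array([ 0.5715, -0.0551,  0.052 ])), (((np.float64(191.83), np.float64(273.8)), 41), array([ 0.3013, -0.0805,  0.052 ]))]
[(((np.float64(426.64), np.float64(135.59)), 74), array([ 0.7352, -0.3422,  0.052 ])), (((np.float64(276.52), np.float64(166.95)), 44), array([0.6677, 0.0185, 0.052 ])), (((np.float64(276.53), np.float64(204.68)), 62), array([0.578 , 0.0205, 0.052 ])), (((np.float64(308.92), np.float64(179.31)), 26), array([ 0.636, -0.057,  0.052])), (((np.float64(314.96), np.float64(321.17)), 46), array([ 0.3065, -0.0618,  0.052 ]))]
exp [0.57936705 0.02140032 0.052     ] [ 0.57518043 -0.05348273  0.052     ]
```

View pics/a14.png

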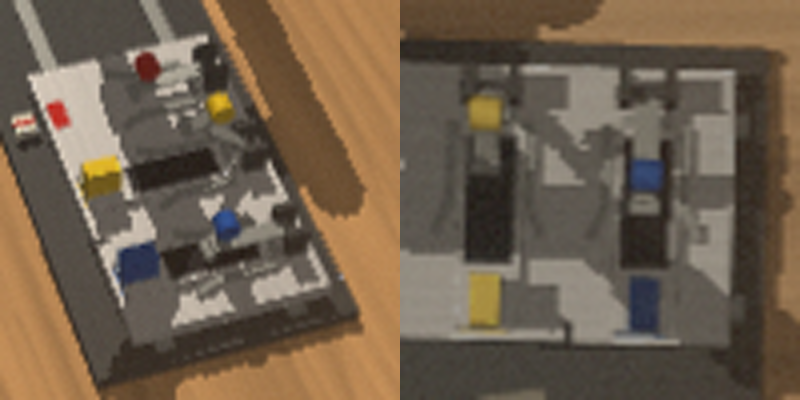

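Call:
send_rows:
  series:
    - [-0.3,0,0,0,0.65]
    - [-0.6,0,0,0,0.65]
    - [-0.9,0,0,0,0.65]
    - [-0.95,0,0,0,0.65]

```text
clock: 27.5
tcp_pos: [0.5915, 0.0197, 0.1616]
tcp_rot: [-0.093, -3.124, -0.011]
ft_force: [-1.0, -0.0, 0.1]
finger_gap: 0.353
```

```bash
python3 - <<'E'
from h import *
plan((.6604,.0174,.089),86.8)
E
```

```text
at [0.5915 0.0197 0.1616] jaw 86.6 j7 1.43 F [-1.  -0.   0.1] gap 0.353 t 27.50 tilt [-0.016  0.008]
shift [-0.468  0.009  0.477] turn -0.002
```

Call:
send_rows:
  series:
    - [-0.25,0.009,0,0,0.65]
    - [-0.468,0.009,0,0,0.65]
    - [-0.468,0.009,0.25,0,0.65]
    - [-0.468,0.009,0.47,0,0.65]
    - [-0.468,0.009,0.47,0,0.65]
    - [-0.468,0.009,0.47,0,1]
    - [-0.468,0.009,0.47,0,1]
    - [-0.468,0.009,0.47,0,1]

```text
clock: 28.5
tcp_pos: [0.6618, 0.0174, 0.0919]
tcp_rot: [-0.093, -3.127, -0.012]
ft_force: [0.2, 0.4, 3.5]
finger_gap: 0.15
```

Call:
send_rows:
  series:
    - [0.035,0,0.021,0,1]
    - [0.071,0,0.052,0,1]
    - [0.102,0,0.087,0,1]
    - [0.128,0,0.126,0,1]
    - [0.138,0,0.147,0,1]
    - [0.138,0,0.147,0,1]
    - [0.138,0,0.147,0,0.8]
    - [0.138,0,0.147,0,0.65]
    - [0.138,0,0.147,0,0.65]

```text
clock: 29.62
tcp_pos: [0.6399, 0.019, 0.0694]
tcp_rot: [-0.093, -3.125, -0.012]
ft_force: [-0.8, -0.1, -0.6]
finger_gap: 0.337
```

Call:
send_rows:
  series:
    - [0,0,-0.3,0,0.65]
    - [0.1,0,-0.6,0,0.65]
    - [0.4,0,-0.6,0,0.5]
    - [0.7,0,-0.6,0,0.3]
    - [0.97,0,-0.6,0,0.2]

```text
clock: 30.25
tcp_pos: [0.4941, 0.027, 0.1616]
tcp_rot: [-0.092, -3.124, -0.012]
ft_force: [-0.1, 0.4, 0.3]
finger_gap: 0.628
```

```bash
python3 - <<'E'
from h import *
plan(stg(-.130,.165,.12),136.8);
s=snap('side');t=snap('top')
cv2.imwrite('pics/a15.png',np.hstack([cv2.resize(s['frame'][170:270,260:360,::-1],(400,400),interpolation=cv2.INTER_CUBIC),cv2.resize(t['frame'][145:225,260:340,::-1],(400,400),interpolation=cv2.INTER_CUBIC)]))
E
```

```text
at [0.4941 0.027  0.1616] jaw 86.6 j7 1.40 F [-0.1  0.4  0.3] gap 0.628 t 30.25 tilt [-0.016  0.008]
shift [0.009 1.092 0.285] turn -0.558
```

View pics/a15.png

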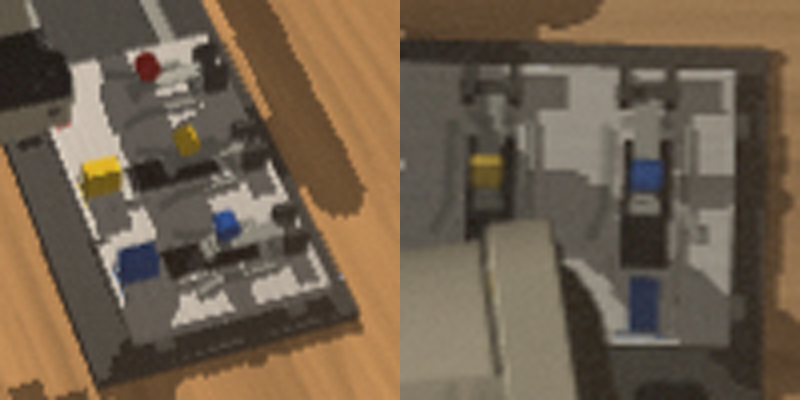

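Call:
send_rows:
  series:
    - [0,0.3,-0.1,-0.1,0.15]
    - [0,0.6,-0.1,-0.2,0.15]
    - [0,0.9,-0.1,-0.3,0.15]
    - [0,1,0,-0.4,0.15]
    - [0,1,0,-0.5,0.15]
    - [0,1,0,-0.6,0.15]
    - [0,1,0,-0.69,0.15]
    - [0,1,0,-0.69,0.15]

```text
clock: 31.35
tcp_pos: [0.4999, 0.1769, 0.1617]
tcp_rot: [1.532, -2.726, -0.027]
ft_force: [-0.5, 0.3, 0.5]
finger_gap: 0.852
```

```bash
python3 - <<'E'
from h import *
plan(stg(-.130,.165,.057),149);
s=snap('side');t=snap('top')
cv2.imwrite('pics/a16.png',np.hstack([cv2.resize(s['frame'][50:250,200:400,::-1],(400,400),interpolation=cv2.INTER_CUBIC),cv2.resize(t['frame'][120:320,140:340,::-1],(400,400),interpolation=cv2.INTER_CUBIC)]))
E
```

```text
at [0.4999 0.1769 0.1617] jaw 148.7 j7 2.09 F [-0.5  0.3  0.5] gap 0.852 t 31.35 tilt [-0.021  0.008]
shift [-0.09   0.023  0.698] turn -0.004
```

View pics/a16.png

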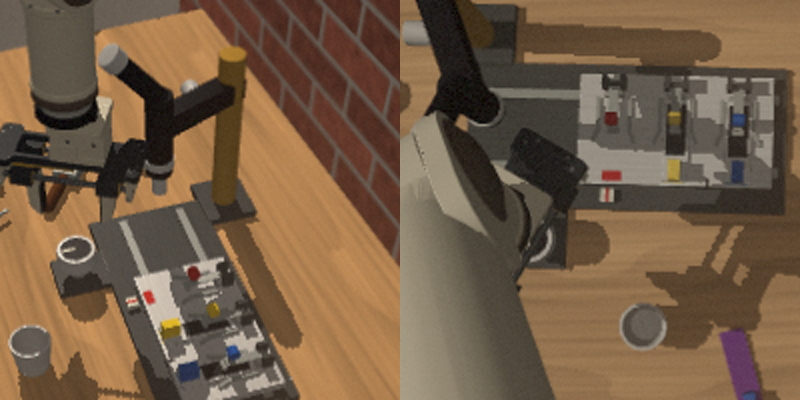

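Call:
send_rows:
  series:
    - [-0.09,0.023,0.1,0,0.15]
    - [-0.09,0.023,0.3,0,0.15]
    - [-0.09,0.023,0.5,0,0.15]
    - [-0.09,0.023,0.6,0,0.15]
    - [-0.09,0.023,0.69,0,0.15]
    - [-0.09,0.023,0.69,0,0.15]

```text
clock: 32.2
tcp_pos: [0.5012, 0.191, 0.0575]
tcp_rot: [1.529, -2.726, -0.027]
ft_force: [0.3, -0.1, 1.2]
finger_gap: 0.847
```

```bash
python3 - <<'E'
from h import *
plan(stg(-.130,.165,.057),149);
s=snap('side');t=snap('top')
cv2.imwrite('pics/a17.png',np.hstack([cv2.resize(s['frame'][50:250,200:400,::-1],(400,400),interpolation=cv2.INTER_CUBIC),cv2.resize(t['frame'][120:320,140:340,::-1],(400,400),interpolation=cv2.INTER_CUBIC)]))
E
```

```text
at [0.5012 0.191  0.0575] jaw 148.6 j7 2.01 F [ 0.3 -0.1  1.2] gap 0.847 t 32.20 tilt [-0.022  0.007]
shift [-0.002 -0.003  0.004] turn -0.005
```

View pics/a17.png

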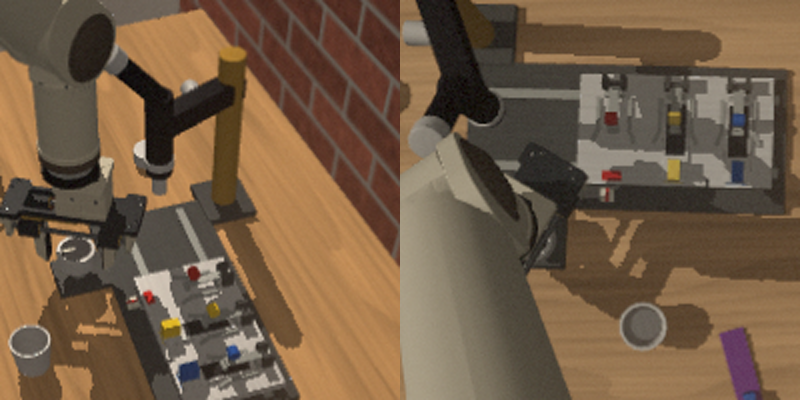

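Call:
send_rows:
  series:
    - [0,0,0,0,0.6]
    - [0,0,0,0,0.8]
    - [0,0,0,0,0.8]
    - [0,0,0,0,0.8]

```text
clock: 32.8
tcp_pos: [0.5016, 0.192, 0.0594]
tcp_rot: [1.53, -2.728, -0.028]
ft_force: [-3.1, 2.1, 7.0]
finger_gap: 0.608
```

```bash
python3 - <<'E'
from h import *
plan(stg(-.130,.165,.057),149);
s=env.sense();print(np.round(s['tau'],1),np.round(s['joint_pos'],3))
E
```

```text
at [0.5016 0.192  0.0594] jaw 148.6 j7 2.01 F [-3.1  2.1  7. ] gap 0.608 t 32.80 tilt [-0.021  0.009]
shift [ 0.005 -0.004  0.016] turn -0.005
[  1.3 -49.7  -1.8 -19.1   0.8  -0.7   0.1] [-0.188  0.56  -0.271  1.952  0.204  0.671  2.011]
```

Call:
send_rows:
  series:
    - [0,0,0,0.1,0.9]
    - [0,0,0,0.2,0.9]
    - [0,0,0,0.3,0.9]
    - [0,0,0,0.4,0.9]
    - [0,0,0,0.5,0.9]
    - [0,0,0,0.5,0.9]

```text
clock: 33.55
tcp_pos: [0.5019, 0.1916, 0.0595]
tcp_rot: [0.37, -3.101, -0.017]
ft_force: [1.0, -1.0, -0.5]
finger_gap: 0.601
```

```bash
cat >> h.py <<'E'
def look(fn):
    s=snap('side');t=snap('top')
    cv2.imwrite('pics/'+fn,np.hstack([cv2.resize(s['frame'][50:250,200:400,::-1],(400,400),interpolation=cv2.INTER_CUBIC),cv2.resize(t['frame'][120:320,140:340,::-1],(400,400),interpolation=cv2.INTER_CUBIC)]))
    q=env.sense();print('tau',np.round(q['tau'],1),'j',np.round(q['joint_pos'],2),'M',np.round(q['wrist_torque'],2))
E
python3 - <<'E'
from h import *
plan(stg(-.130,.165,.057),54);look('a18.png')
E
```

```text
at [0.5019 0.1916 0.0595] jaw 103.6 j7 1.37 F [ 1.  -1.  -0.5] gap 0.601 t 33.55 tilt [-0.02   0.008]
shift [ 0.002 -0.004  0.016] turn 0.551
tau [ -1.4 -52.   -1.6 -18.7  -0.    0.3   0.1] j [-0.34  0.55 -0.07  1.96  0.04  0.66  1.37] M [ 0.27 -0.06 -0.13]
```

View pics/a18.png

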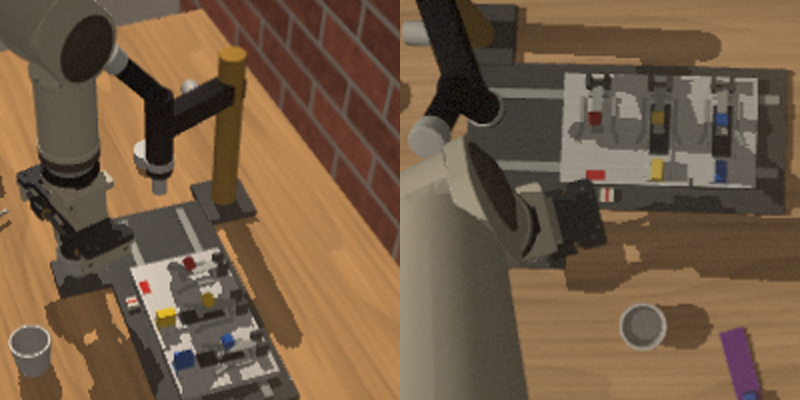

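Call:
send_rows:
  series:
    - [0,0,0,0.1,0.9]
    - [0,0,0,0.2,0.9]
    - [0,0,0,0.3,0.9]
    - [0,0,0,0.4,0.9]
    - [0,0,0,0.5,0.9]
    - [0,0,0,0.55,0.9]
    - [0,0,0,0.55,0.9]

```text
clock: 34.52
tcp_pos: [0.5018, 0.191, 0.0593]
tcp_rot: [-0.956, -2.97, -0.002]
ft_force: [-1.5, -3.4, -0.1]
finger_gap: 0.603
```

```bash
python3 - <<'E'
from h import *
plan(stg(-.130,.165,.057),54);look('a19.png')
E
```

```text
at [0.5018 0.191  0.0593] jaw 54.3 j7 0.67 F [-1.5 -3.4 -0.1] gap 0.603 t 34.52 tilt [-0.02   0.008]
shift [ 0.    -0.     0.015] turn 0.004
tau [ -1.9 -51.9   1.1 -19.6  -0.3   0.5   0.1] j [-0.52  0.55  0.14  1.96 -0.15  0.65  0.67] M [ 0.1  -0.55 -0.11]
```

View pics/a19.png

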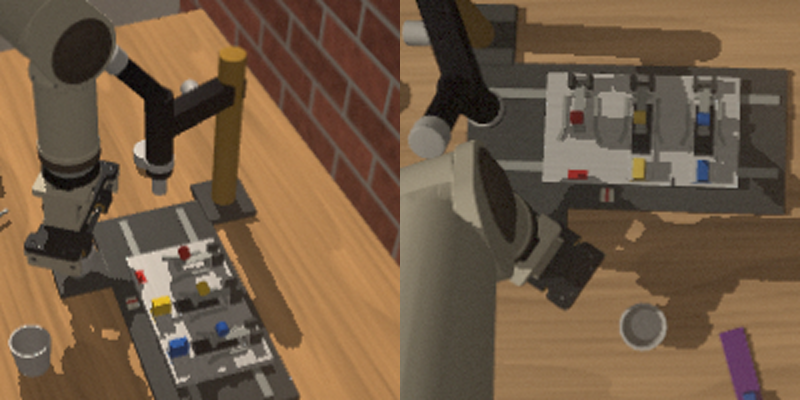

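Call:
send_rows:
  series:
    - [0,0,0,0,0.4]
    - [0,0,0,0,0.15]
    - [0,0,0,0,0.15]
    - [0,0,0,0,0.15]

```text
clock: 35.12
tcp_pos: [0.5019, 0.1914, 0.0594]
tcp_rot: [-0.954, -2.97, -0.003]
ft_force: [0.2, -0.2, 0.5]
finger_gap: 0.84
```

Call:
send_rows:
  series:
    - [0,0,0,-0.11,0.15]
    - [0,0,0,-0.22,0.15]
    - [0,0,0,-0.33,0.15]
    - [0,0,0,-0.44,0.15]
    - [0,0,0,-0.55,0.15]
    - [0,0,0,-0.66,0.15]
    - [0,0,0,-0.77,0.15]
    - [0,0,0,-0.88,0.15]
    - [0,0,0,-0.99,0.15]
    - [0,0,0,-1,0.15]

```text
clock: 36.38
tcp_pos: [0.502, 0.1914, 0.0594]
tcp_rot: [1.428, -2.782, -0.027]
ft_force: [-0.4, -0.2, 0.1]
finger_gap: 0.849
```

```bash
python3 - <<'E'
from h import *
plan(stg(-.130,.165,.057),149);look('a20.png')
E
```

```text
at [0.502  0.1914 0.0594] jaw 144.3 j7 1.95 F [-0.4 -0.2  0.1] gap 0.849 t 36.38 tilt [-0.02   0.009]
shift [ 0.003 -0.     0.016] turn -0.052
tau [  0.2 -51.9  -3.4 -18.7   0.    0.1   0.2] j [-0.2   0.56 -0.25  1.95  0.19  0.67  1.95] M [0.01 0.01 0.06]
```

View pics/a20.png

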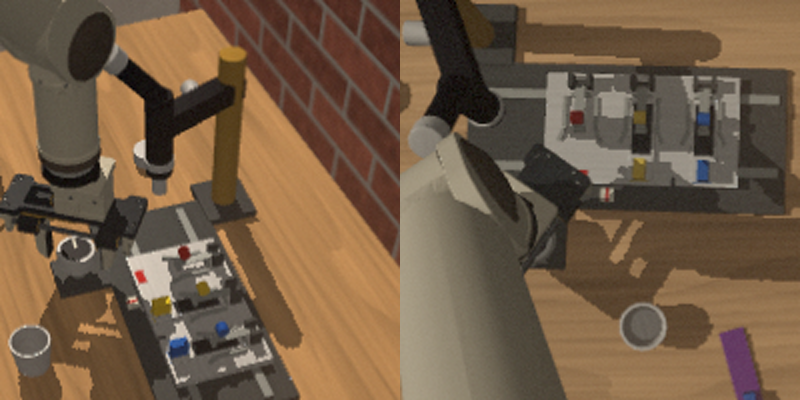

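Call:
send_rows:
  series:
    - [0,0,0,0,0.6]
    - [0,0,0,0,0.9]
    - [0,0,0,0,0.9]
    - [0,0,0,0,0.9]

```text
clock: 36.98
tcp_pos: [0.5015, 0.1918, 0.0594]
tcp_rot: [1.425, -2.783, -0.027]
ft_force: [-1.0, 0.1, 1.3]
finger_gap: 0.604
```

Call:
send_rows:
  series:
    - [0,0,0,0.11,0.9]
    - [0,0,0,0.22,0.9]
    - [0,0,0,0.33,0.9]
    - [0,0,0,0.44,0.9]
    - [0,0,0,0.55,0.9]
    - [0,0,0,0.66,0.9]
    - [0,0,0,0.77,0.9]
    - [0,0,0,0.88,0.9]
    - [0,0,0,0.99,0.9]
    - [0,0,0,1,0.9]

```text
clock: 38.22
tcp_pos: [0.5017, 0.1911, 0.0592]
tcp_rot: [-0.959, -2.969, -0.002]
ft_force: [-1.3, -2.5, -1.8]
finger_gap: 0.604
```

Call:
send_rows:
  series:
    - [0,0,0,0,0.4]
    - [0,0,0,0,0.15]
    - [0,0,0,0,0.15]
    - [0,0,0,0,0.15]

```text
clock: 38.72
tcp_pos: [0.5018, 0.1913, 0.0593]
tcp_rot: [-0.958, -2.969, -0.002]
ft_force: [-0.1, 0.0, 0.1]
finger_gap: 0.837
```

Call:
send_rows:
  series:
    - [0,0,0,-0.11,0.15]
    - [0,0,0,-0.22,0.15]
    - [0,0,0,-0.33,0.15]
    - [0,0,0,-0.44,0.15]
    - [0,0,0,-0.55,0.15]
    - [0,0,0,-0.66,0.15]
    - [0,0,0,-0.77,0.15]
    - [0,0,0,-0.88,0.15]
    - [0,0,0,-0.99,0.15]
    - [0,0,0,-1,0.15]

```text
clock: 39.98
tcp_pos: [0.5019, 0.1912, 0.0593]
tcp_rot: [1.425, -2.784, -0.026]
ft_force: [-0.0, 0.1, -0.3]
finger_gap: 0.848
```

```bash
python3 - <<'E'
from h import *
plan(stg(-.130,.165,.057),149);look('a21.png')
t=snap('top','a21t.png')
cv2.imwrite('pics/a21c.png',cv2.resize(t['frame'][150:235,200:330,::-1],None,fx=6,fy=6,interpolation=cv2.INTER_CUBIC))
E
```

```text
at [0.5019 0.1912 0.0593] jaw 144.2 j7 1.95 F [-0.   0.1 -0.3] gap 0.848 t 39.98 tilt [-0.02   0.008]
shift [ 0.002 -0.     0.016] turn -0.053
tau [  0.2 -51.8  -3.4 -18.7   0.    0.1   0.2] j [-0.2   0.56 -0.25  1.95  0.19  0.67  1.95] M [ 0.04  0.08 -0.03]
```

View pics/a21.png

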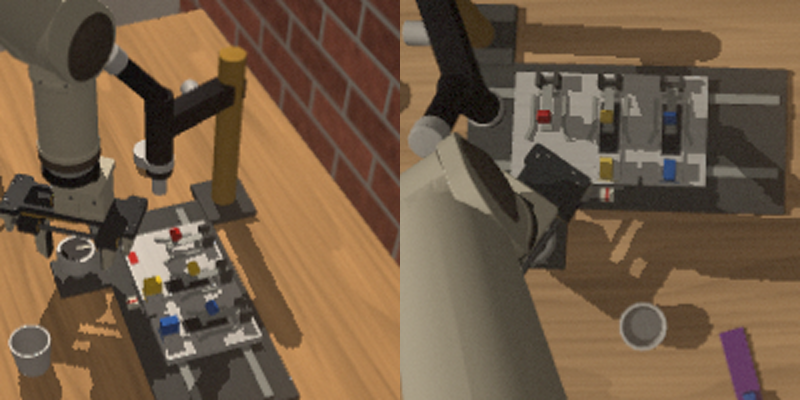

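View pics/a21c.png

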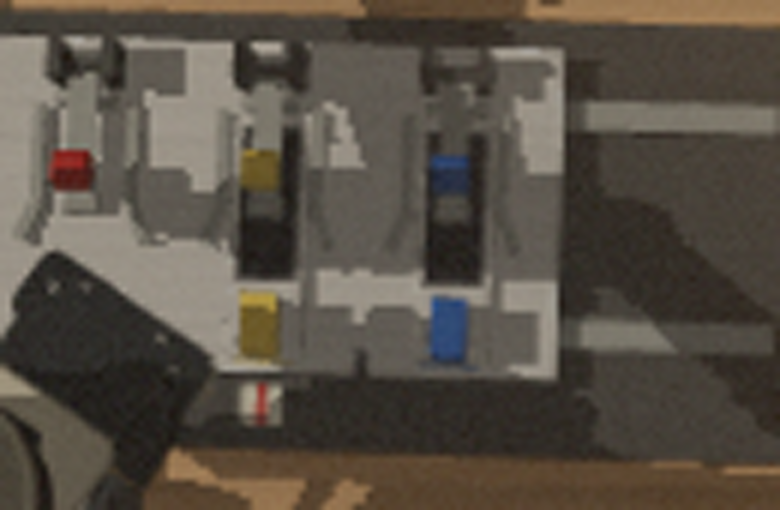

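```bash
cat >> h.py <<'E'
def off(f,pp,ip):
    P=onz(f,*pp,.024);I=onz(f,*ip,.018);d=I-P;return d[0]*-np.sin(TH)+d[1]*np.cos(TH)
E
python3 - <<'E'
from h import *
t=snap('top')
g=lambda x,y:(200+(x+.5)/6-.5,150+(y+.5)/6-.5)
d=off(t,g(362,363),g(261,403));print(d,d/.025,d/.025/np.pi*2)
E
```

```text
0.04070392760805962 1.6281571043223846 1.0365170051323769
```

Call:
send_rows:
  series:
    - [0,0,0,0,0.6]
    - [0,0,0,0,0.9]
    - [0,0,0,0,0.9]
    - [0,0,0,0,0.9]

```text
clock: 40.67
tcp_pos: [0.5014, 0.1917, 0.0593]
tcp_rot: [1.422, -2.785, -0.026]
ft_force: [-2.5, 1.0, 1.4]
finger_gap: 0.601
```

Call:
send_rows:
  series:
    - [0,0,0,0.11,0.9]
    - [0,0,0,0.22,0.9]
    - [0,0,0,0.33,0.9]
    - [0,0,0,0.44,0.9]
    - [0,0,0,0.55,0.9]
    - [0,0,0,0.66,0.9]
    - [0,0,0,0.77,0.9]
    - [0,0,0,0.88,0.9]
    - [0,0,0,0.99,0.9]
    - [0,0,0,0.99,0.9]

```text
clock: 41.92
tcp_pos: [0.5015, 0.1912, 0.0592]
tcp_rot: [-0.937, -2.976, -0.002]
ft_force: [-1.5, -1.7, -0.9]
finger_gap: 0.605
```

```bash
python3 - <<'E'
from h import *
plan(stg(-.130,.165,.057),54)
t=snap('top');s=snap('side')
cv2.imwrite('pics/a22.png',cv2.resize(t['frame'][190:230,215:275,::-1],None,fx=13,fy=13,interpolation=cv2.INTER_CUBIC))
cv2.imwrite('pics/a22s.png',cv2.resize(s['frame'][175:235,245:305,::-1],None,fx=10,fy=10,interpolation=cv2.INTER_CUBIC))
E
```

```text
at [0.5015 0.1912 0.0592] jaw 55.1 j7 0.68 F [-1.5 -1.7 -0.9] gap 0.605 t 41.92 tilt [-0.02   0.008]
shift [-0.002 -0.     0.015] turn 0.012
```

View pics/a22.png

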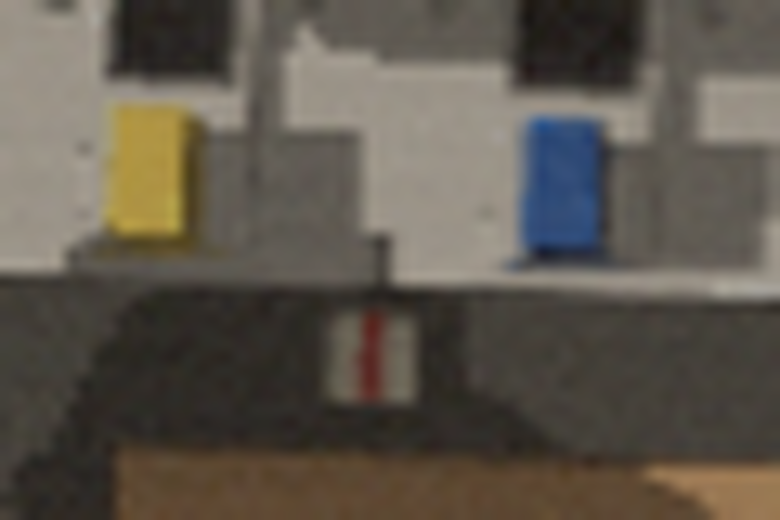

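View pics/a22s.png

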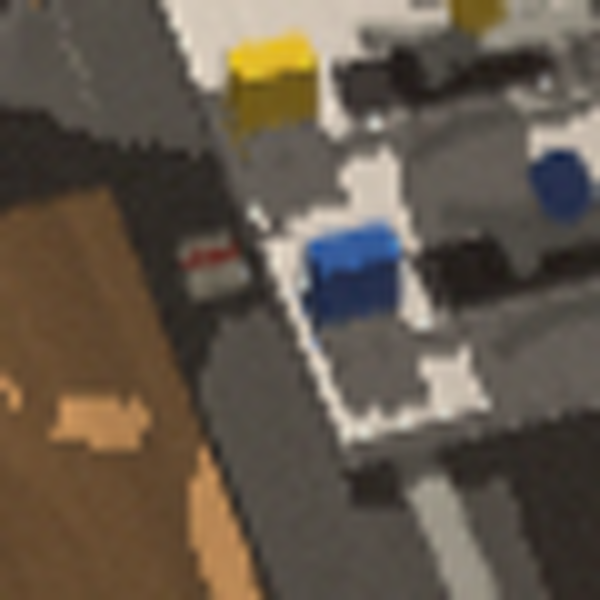

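```bash
python3 - <<'E'
from h import *
t=snap('top')
g=lambda x,y:(215+(x+.5)/13-.5,190+(y+.5)/13-.5)
d=off(t,g(380,258),g(372,355));print(d,d/.025/np.pi*2)
fr=t['frame']
# subpixel columns
for r in (208,209,210,211): print(r,fr[r,238:252].astype(int).sum(1))
for r in range(214,221): print(r,(fr[r,238:252,0].astype(int)-fr[r,238:252,1]))
E
```

```text
0.0014715602015317737 0.037472972820974
208 [270 264 275 276 275 250 214 388 439 438 439 444 442 445]
209 [267 266 267 282 279 255 218 384 443 448 435 439 440 440]
210 [272 275 275 282 275 250 231 391 451 450 449 449 449 446]
211 [258 262 270 252 264 253 214 373 428 430 441 441 431 421]
214 [ 7  2  4  6 13 43 23  4  6  3  3  3  3  5]
215 [ 4  4  5  7 12 48 27  6  7  3  5  6  3  6]
216 [ 5  7  4  8 14 48 24  8  8  5  7  3  6  4]
217 [ 3  5  7 11 24 52 25  6  5  5  5  1  3  4]
218 [ 5  2  5  8 24 47 26  9  5  3  2  5  6  7]
219 [ 3  4  6  9 25 46 25  5  8  5  1  3  2  6]
220 [ 7  3  7  6 21 43 24  7  6  5  4  2  3  5]
```

```bash
python3 - <<'E'
from h import *
t=snap('top')
d=off(t,(244.02,209.5),(243.08,217));print(d,d/.025/np.pi*2)
E
```

```text
0.0022537042594056285 0.057390107704266384
```

Call:
send_rows:
  series:
    - [0,0,0,0.02,0.9]
    - [0,0,0,0.045,0.9]
    - [0,0,0,0.045,0.9]

```text
clock: 42.5
tcp_pos: [0.5015, 0.1912, 0.0592]
tcp_rot: [-1.041, -2.941, -0.001]
ft_force: [-1.2, -2.5, -2.1]
finger_gap: 0.605
```

```bash
cat >> h.py <<'E'
def rows():
    t=snap('top');fr=t['frame'].astype(int)
    print(np.array([fr[r,238:252].sum(1) for r in (208,209,210)]).mean(0).round(0))
    print(np.array([fr[r,238:252,0]-fr[r,238:252,1] for r in range(214,221)]).mean(0).round(0))
    return t
E
python3 - <<'E'
from h import *
plan(stg(-.130,.165,.057),54)
t=rows()
cv2.imwrite('pics/a23.png',cv2.resize(t['frame'][190:230,215:275,::-1],None,fx=13,fy=13,interpolation=cv2.INTER_CUBIC))
E
```

```text
at [0.5015 0.1912 0.0592] jaw 51.0 j7 0.62 F [-1.2 -2.5 -2.1] gap 0.605 t 42.50 tilt [-0.02   0.008]
shift [-0.002 -0.     0.015] turn -0.033
[275. 274. 273. 273. 247. 168. 327. 437. 442. 442. 445. 444. 441. 437.]
[ 5.  4.  5.  8. 19. 47. 25.  6.  6.  4.  4.  2.  6.  3.]
```

View pics/a23.png

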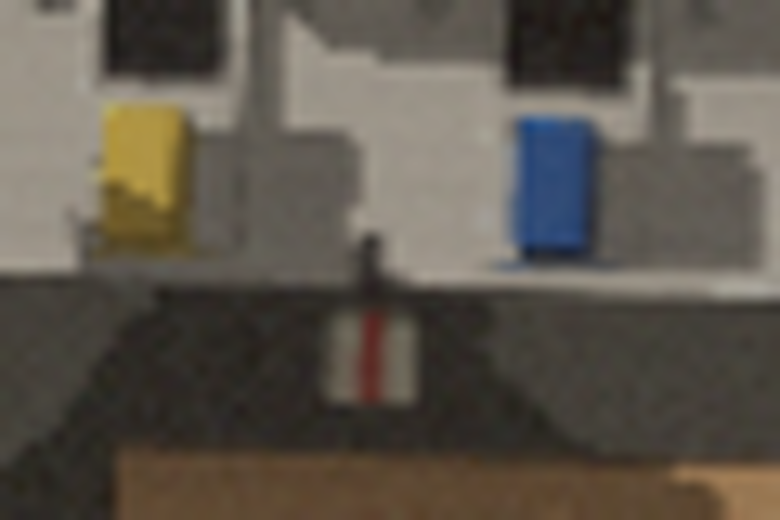

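```bash
python3 - <<'E'
from h import *
t=snap('top')
for p in (243.05,243.2): print(off(t,(p,209.0),(243.1,217)))
# stage direction check: project line through index along stage x
I=onz(t,243.1,217,.018)
for z in(.018,.024):
  print(proj(t,I+np.array([.015*np.cos(TH),.015*np.sin(TH),z-.018])))
print(snap('side')['frame'].shape)
E
```

```text
-0.0001905789332774131
0.00017232143844146284
[243.35013099 210.83591646]
[243.06412543 210.58364098]
(420, 560, 3)
```

Call:
send_rows:
  series:
    - [0,0,0,0,0.5]
    - [0,0,0,0,0.2]
    - [0,0,0,0,0.15]
    - [0,0,0,0,0.15]
    - [0,0,-0.2,0,0.15]
    - [0,0,-0.5,0,0.15]
    - [0,0,-0.7,0,0.15]

```text
clock: 43.52
tcp_pos: [0.5043, 0.1907, 0.1661]
tcp_rot: [-1.04, -2.943, -0.003]
ft_force: [0.4, -0.2, -0.1]
finger_gap: 0.85
```

```bash
python3 - <<'E'
from h import *
plan((.35,.2,.2),90)
rows()
look('a24.png')
E
```

```text
at [0.5043 0.1907 0.1661] jaw 51.1 j7 0.59 F [ 0.4 -0.2 -0.1] gap 0.850 t 43.52 tilt [-0.019  0.009]
shift [ 0.844 -0.599 -0.206] turn -0.432
[286. 284. 285. 304. 334. 169. 331. 438. 439. 440. 437. 437. 442. 431.]
[ 5.  5.  7. 10. 27. 81. 39.  8.  7.  5.  4.  4.  5.  5.]
tau [  0.1 -48.3   2.7 -24.4  -0.    0.3  -0. ] j [-0.56  0.38  0.19  1.91 -0.11  0.87  0.59] M [-0.03 -0.03  0.  ]
```

View pics/a24.png

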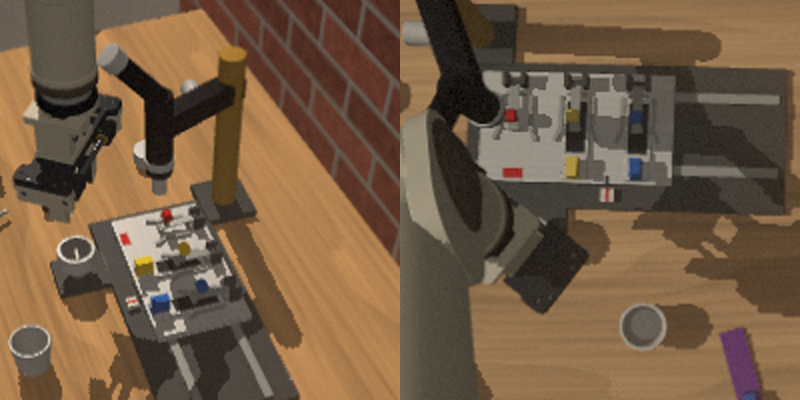

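Pointer in line with the red line. Back the arm away and check everything.

Call:
send_rows:
  series:
    - [0.3,-0.2,-0.2,0,0.15]
    - [0.6,-0.4,-0.2,0,0.15]
    - [0.85,-0.6,-0.2,0,0.15]
    - [0.85,-0.6,-0.2,0,0.15]

```text
clock: 44.18
tcp_pos: [0.3454, 0.2002, 0.1974]
tcp_rot: [-1.034, -2.943, -0.001]
ft_force: [0.3, 0.1, 1.4]
finger_gap: 0.854
```

```bash
python3 - <<'E'
from h import *
plan((.35,.2,.2),90)
t=rows();s=snap('side','fin_s.png');cv2.imwrite('pics/fin_t.png',t['frame'][:,:,::-1])
cv2.imwrite('pics/fin.png',np.hstack([cv2.resize(s['frame'][150:240,240:330,::-1],(400,400),interpolation=cv2.INTER_CUBIC),cv2.resize(t['frame'][145:225,180:260,::-1],(400,400),interpolation=cv2.INTER_CUBIC)]))
for f in(t,s):
  for c in('red','yel','blu'):
    print(c,[(np.round(b[0],1).tolist(),b[1]) for b in blobs(f,c,8) if onz(f,*b[0],.02)[0]<.8])
E
```

```text
at [0.3454 0.2002 0.1974] jaw 51.3 j7 0.35 F [0.3 0.1 1.4] gap 0.854 t 44.17 tilt [-0.021  0.008]
shift [-0.024  0.018 -0.018] turn -0.430
[291. 293. 298. 308. 336. 178. 339. 448. 444. 449. 444. 446. 446. 441.]
[ 6.  6.  7. 10. 28. 80. 38.  8.  7.  6.  6.  7.  6.  5.]
red [([194.6, 177.4], 34), ([196.0, 206.0], 45), ([35.2, 330.8], 949)]
yel [([426.7, 135.5], 74), ([225.8, 177.3], 42), ([225.7, 203.0], 70), ([510.5, 222.7], 221)]
blu [([256.9, 203.7], 48)]
red [([29.9, 16.6], 1302), ([136.2, 104.5], 267), ([283.0, 157.3], 28), ([262.1, 169.0], 20)]
yel [([176.4, 174.5], 219), ([291.5, 173.9], 34), ([271.7, 182.4], 79), ([410.3, 317.0], 102)]
blu [([300.3, 192.4], 23), ([279.8, 200.8], 56), ([191.8, 274.2], 22)]
```

View pics/fin.png

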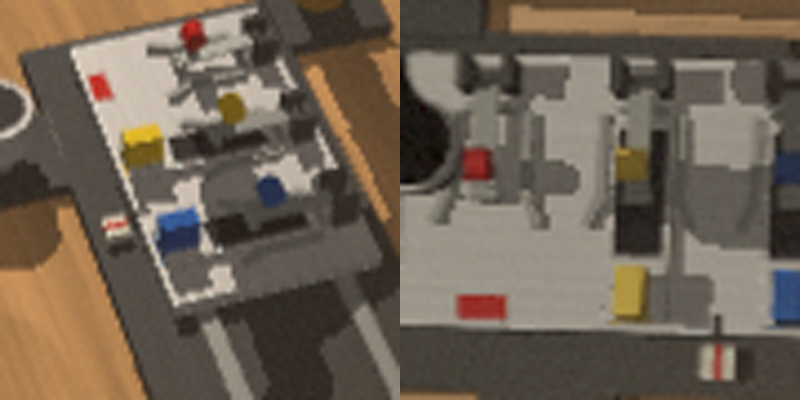

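View pics/fin_s.png

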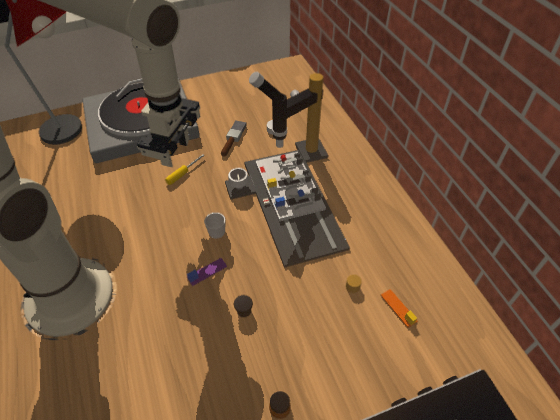

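View pics/fin_t.png

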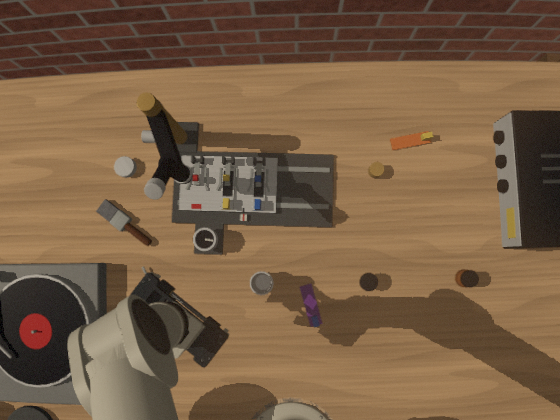

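```bash
python3 - <<'E'
from h import *
t=snap('top');s=snap('side')
from h import TH
for n,a,b in [('y',(225.7,203),(271.7,182.4)),('b',(256.9,203.7),(279.8,200.8)),('ky',(225.8,177.3),(291.5,173.9)),('rk',(194.6,177.4),(283,157.3))]:
    p,e=tri(t,a,s,b);d=p-np.array([.6223,.019,0]);c,q=np.cos(TH),np.sin(TH)
    print(n,'stage xyz',np.round([c*d[0]+q*d[1],-q*d[0]+c*d[1],p[2]],4),round(e,4))
print(env.sense()['ft_force'])
E
```

```text
y stage xyz [-0.0432  0.1207  0.0409] 0.0013
b stage xyz [-0.043   0.0461  0.0432] 0.0012
ky stage xyz [0.0157 0.1208 0.0568] 0.0017
rk stage xyz [0.0144 0.1958 0.0536] 0.0011
[0.69166034 0.39683629 0.67872341]
```

Blocks sit at the expected stage x of −43 mm (home), and all clips are down. Handing in.

```bash
python3 -c "
from bench import env
print(env.finish_job())"
```

```text
the job is handed in; nothing more can be done
None
```

The blue and yellow strips are each in their own bay, and the pointer is lined up with the red line. I handed the job in at about 44 s. No red strip showed in either camera, so I never touched the red clip.

- **Clips and strips:** For each strip I lifted the clip until it stayed up, slid the strip in head first until it pressed the end stop at about 10 N, and lowered the clip onto it. After cranking, both finger blocks measured within 0.5 mm of where a strip fully home puts them. All three clips are down.
- **Carriage:** I turned the handwheel clockwise about 278° in three grips plus a small final trim. The pointer then measured within about 0.5 mm of the red line. The turns imply about 121 mm of travel, against the 120.4 mm gap measured at the start.
- **Disagreement:** Before the final trim, the two ways of reading the pictures and the turn count put the remaining gap anywhere from 1.1 to 2.3 mm. I settled it from the picture taken after the trim.
- **Other things:** The purple and orange look-alikes and the other bench items look unmoved in the last pictures. The arm passed close to the microscope eyepiece, but I saw no sign of contact in the joint torques or the pictures.

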